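# Unload the pressing stack

## Task

The two lacquer sample tiles have been pressed flat under a sanding block and a small jar, and the stack can now come apart. Working from the top down, one piece at a time, put each piece straight into its own place: the jar upright on the middle of the round cork coaster, the sanding block flat in the middle of the blue tray, the black tile on the black drying stand and the red tile on the red drying stand, each tile face up, centred on its stand and lying lengthwise along it. Keep the jar upright, and leave the brown tile and the masking tape where they are.

Things in the scene. Friction and masses are not known exactly. Their poses are not given: they have to be found in the camera images.
- jar: small screw jar with a yellow lid and white filling, round, 38 mm across, 46 mm high, upright on top of the stack, in the middle of the sanding block. Origin at the centre of its underside, z up along its axis.
- sanding_block: dark grey sanding block, 48 mm (its x) by 74 mm (its y) by about 27 mm high, lying flat in the stack, on the black tile, its y along the black tile's x. Origin at the centre of its underside, z up.
- black_tile: black lacquer tile with a gold flower (under the block at the start), 95 mm (its x) by 60 mm (its y) by 8.5 mm thick, lying flat crosswise on the red tile, so that the red tile's ends show about 17 mm on either side. Origin at the centre of its underside, z up.
- red_tile: red lacquer tile with dark stripes, 95 mm (its x) by 60 mm (its y) by 8.5 mm thick, lying flat on the table at the bottom of the stack. Origin at the centre of its underside, z up.
- coaster: flat round cork coaster, 74 mm across, 6 mm high, fixed to the table; the jar's place. Origin at the centre of its underside, on the table.
- tray: low blue tray, 98 mm (its x) by 108 mm (its y) outside, walls 4 mm thick and 12 mm high, floor 4 mm above the table, fixed; the sanding block's place. Origin at the centre of its underside, on the table.
- black_stand: black drying stand: a black bar 104 mm (its x) by 44 mm (its y) by 8 mm with two cork-topped cross rails (along y, at x = -30 and +30 mm) whose tops are 20 mm above the table; fixed; the black tile's place. A tile rests on both rails, its length along the stand's x (either way round). Origin at the centre of its underside, on the table.
- red_stand: red drying stand, the same shape and size as the black one, fixed; the red tile's place. Origin at the centre of its underside, on the table.
- brown_tile: plain brown lacquer tile, 95 x 60 x 8.5 mm, lying on the table; not part of the job, to be left alone. Origin at the centre of its underside.
- masking_tape: roll of cream masking tape lying flat, 103 mm across, 25 mm high; not part of the job, to be left alone. Origin at the centre of its underside.
There are look-alikes about, which are no part of the job. Of the things that look like the red_stand, take the one that is nearest to the robot's base at the start.

How it is judged:
By the outcome, as a careful person would: the job done as asked, in the order asked, and still so for the second after the job is handed in, with the robot touching nothing.
It also fails if it takes over 112 s, if anything falls off the work surface, if the arm or the gripper's body presses on something with over 40 N, if the wrist force passes 120 N, or if a joint passes its speed limit or range.

## Robot

A 6-joint arm with a two-finger parallel gripper is mounted at the origin on a cart in front of the work surface, level with it; the furniture and walls round the work are solid. World frame = base frame: x ahead of the robot, y to its left, z up, the work surface at z = 0. Lengths are in m, angles in rad, forces in N, time in s.
With the tool pointing down it reaches from about 0.3 to 0.875 m from the base axis. Payload 6.4 kg.
Tool frame: the origin (TCP) lies midway between the tips of the shut fingers; the grasp point (between the pads) lies 19 mm behind it; z points along the fingers, y is the line along which they close (so a half turn about z gives the same grasp; the last joint's range is limited). The gripper opens to 85 mm and grips with 20 to 120 N. Pads are 22 mm wide; open, the fingers measure 114 mm over their backs; the gripper's body (76 mm by 85 mm) begins 54 mm behind the grasp point. The pads swing forward as they close: fully open they stand 13 mm farther back than shut.
Start: joints at [1.033, 0.181, 1.607, -0, 1.354, -0.206], TCP at [0.187, 0.544, 0.193] pointing down, gripper open.
Joint ranges: [-2.99, 2.99], [-0.89, 2.07], [0.3, 2.58], [-1.14, 4.28], [0, 2.63], [-3.12, 3.12]. Speed limits (rad/s): [2.57, 2.57, 3.01, 3.14, 3.14, 3.14].

## Interface

Orientations are given as a unit quaternion [w, x, y, z].
In Python, from bench import ctrl gives the robot as it stands. The module is installed in compiled form; this text tells all that it offers.
- The arm moves only by the tool move_arm, never from a script. Its argument "plan" is one flat list of numbers, 6 for each row, row after row: the shift along the world's x, y, z in units of 50 mm (1.0 is 50 mm), then the turn, a rotation vector about the world's x, y, z in rad. A call has 1 to 10 rows; each row is the pose to reach, as a shift and turn from the pose commanded when the call began; what a row does not reach only later rows make up. A row lasts 1/8 s, in which the tool goes at most 62.5 mm and 10.7 degrees, less where a joint would pass 70% of its speed; a pose out of reach is approached as far as the arm can. A call with a gripper value outside its range is refused whole. "grip" is the finger opening in mm, from 0 to 85.4, set as the call begins (left out, the last holds). The fingers move at their own pace and stop on an object; the grip force is fixed at half the most. Time passes only in rows, so rows that repeat a pose let the fingers close. It gives the time, the measured TCP pose, the force, the opening and the grip force at its end, in the units of the state.
- ctrl.get_obs(): the state, without advancing time (a new reading comes with each control period).
- ctrl.camera(name): name is "scene" or "top"; returns a dict with "pixels" (384x512x3 uint8, red, green, blue), "fx", "fy", "cx", "cy" (pixels), "dist_coeffs" ([k1, k2, p1, p2, k3] as OpenCV has them; the pictures are not rectified), "origin" and "attitude" of the camera in the world. Camera axes: x right, y down, z forward; pixel columns grow to the right and rows downward; lengths in m; the calibration is good to about 2 mm. A picture is of the moment at which its call begins. There is no depth.
- ctrl.hand_in(): hands the job in; it is judged then, once.
The state is a dict: "time_s": time; "q": joint angles; "dq": joint speeds; "joint_efforts": joint torques, N m; "eef_pos": TCP position; "eef_rot": TCP orientation; "wrist_force": force on the tool from outside, world axes, zero at the start; "torque": the same for the moment, N m; "opening": opening from 0.0 (shut) to 1.0 (fully open); "grasp_force": force on a finger pad.
Only numpy, scipy, OpenCV 4.12 (cv2) and the standard library are available. Lean on these libraries where they do the work, as an engineer would, in place of code of your own. Each camera call takes 0.05 s, during which the arm holds its last target. There are 200 camera calls.

## Working session

There is one attempt and no reset: what is moved stays moved. The work goes in short steps, Python scripts to look and compute and a tool call to move; the robot and the scene stay as the last step left them, time stands still between calls to the robot, and variables do not carry over. Pictures are saved under pics/ and viewed, at most 14 in all, crops included, and the job is handed in when it is done.

Besides the shell and the picture viewer there is one more tool, called after ">>>" as name(argument=value, ...) on one line, values as JSON. move_arm: Moves the arm, as the interface text tells. Its arguments: {"type":"object","properties":{"plan":{"type":"array"},"grip":{"type":"number"}},"required":["plan"]}

```bash
mkdir -p pics
cat > h.py <<'E'
import numpy as np, cv2
from scipy.spatial.transform import Rotation as R
from bench import ctrl
def cam(n):
    c=ctrl.camera(n); c['K']=np.array([[c['fx'],0,c['cx']],[0,c['fy'],c['cy']],[0,0,1]]);c['d']=np.array(c['dist_coeffs'],float)
    a=np.array(c['attitude'],float); c['R']=a if a.shape==(3,3) else R.from_quat(a,scalar_first=True).as_matrix()
    c['o']=np.array(c['origin'],float); return c
def save(c,f,box=None,s=1):
    p=c['pixels'][:,:,::-1]
    if box: p=p[box[1]:box[3],box[0]:box[2]]
    cv2.imwrite(f,cv2.resize(p,None,fx=s,fy=s,interpolation=cv2.INTER_CUBIC))
def pos(c,uv,z):
    n=cv2.undistortPoints(np.array(uv,float).reshape(-1,1,2),c['K'],c['d']).reshape(-1,2)
    r=np.c_[n,np.ones(len(n))]@c['R'].T; z=np.broadcast_to(z,len(n))
    return c['o']+r*((z-c['o'][2])/r[:,2])[:,None]
def proj(c,X):
    return cv2.projectPoints(np.array(X,float).reshape(-1,3),cv2.Rodrigues(c['R'].T)[0],-c['R'].T@c['o'],c['K'],c['d'])[0].reshape(-1,2)
E
python3 - <<'E'
from h import *
for n in('top','scene'):
    c=cam(n);save(c,f'pics/{n}0.png',s=1.56);print(n,c['o'],c['attitude'],c['fx'],c['d'])
print(ctrl.get_obs())
E
```

```text
top [0.50220249 0.01907672 1.29044348] [ 0.03475583 -0.70337534  0.70943857 -0.02742416] 464.6525893350872 [-0.11611782  0.          0.          0.          0.        ]
scene [0.21672377 0.73986999 0.87909295] [ 0.09025829 -0.24395875  0.89164125 -0.3705583 ] 436.5873125086925 [0.02644629 0.         0.         0.         0.        ]
{'time_s': 0.1, 'q': array([ 1.03272309e+00,  1.81455726e-01,  1.60788264e+00,  1.75060171e-05,
        1.35377933e+00, -2.06312737e-01]), 'dq': array([ 0.00011103, -0.00292507, -0.005266  , -0.00078738,  0.00070649,
        0.00035021]), 'joint_efforts': array([ 6.82071259e-04, -4.45872831e+01, -3.52238882e+01, -2.54768711e-04,
        4.06368330e-03,  2.58055917e-05]), 'eef_pos': array([0.18698841, 0.54318469, 0.19269273]), 'eef_rot': array([-2.85259235e-04,  1.65122382e-01,  9.86272791e-01, -7.07205840e-04]), 'wrist_force': array([ 0.45704395,  0.45134605, -0.10934795]), 'torque': array([-0.05812361, -0.0186161 ,  0.04574017]), 'grasp_force': 0.0, 'opening': 1.003988717701243}
```

View pics/top0.png

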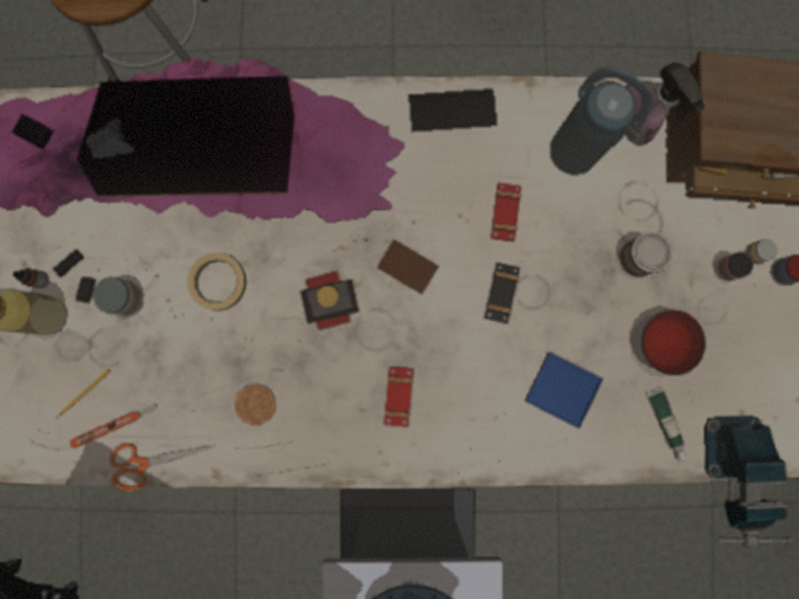

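View pics/scene0.png

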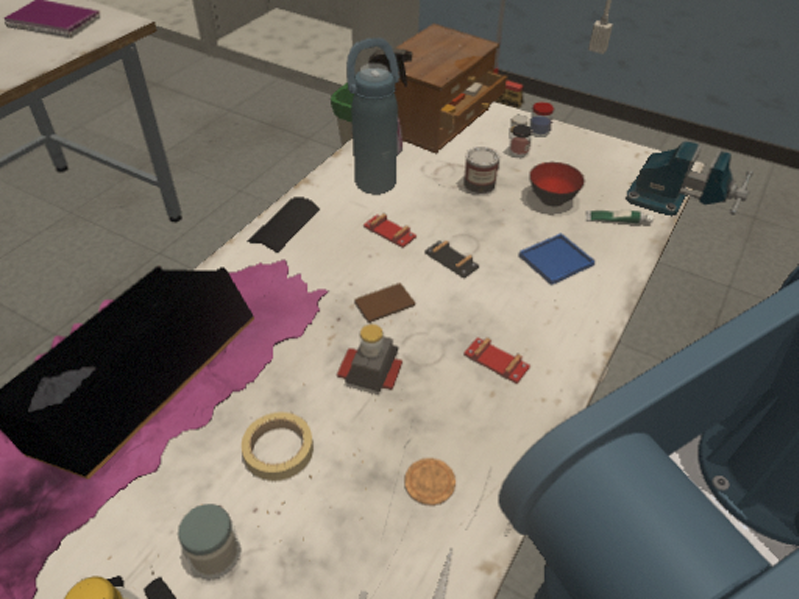

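```bash
cat > m.py <<'E'
from h import *
def mask(c,box,f):
    hsv=cv2.cvtColor(c['pixels'],cv2.COLOR_RGB2HSV).astype(int); m=np.zeros(hsv.shape[:2],np.uint8)
    x0,y0,x1,y1=box; m[y0:y1,x0:x1]=f(hsv[y0:y1,x0:x1,0],hsv[y0:y1,x0:x1,1],hsv[y0:y1,x0:x1,2]); return m
def rect(c,box,f,z,name,biggest=True):
    m=mask(c,box,f)
    if biggest:
        n,l,s,_=cv2.connectedComponentsWithStats(m); m=(l==1+np.argmax(s[1:,4])).astype(np.uint8)
    v,u=np.nonzero(m); px=np.concatenate([np.c_[u+a,v+b] for a in(-.5,.5) for b in(-.5,.5)])
    P=pos(c,px,z)[:,:2]; (ce,sz,a)=cv2.minAreaRect((P*1000).astype(np.float32))
    C=pos(c,np.c_[u,v],z)[:,:2]; w,V=np.linalg.eigh(np.cov(C.T)); 
    print(name,'n',len(u),'rect c',np.round(ce,1),'size',np.round(sz,1),'ang',round(a,1),'| mean',np.round(C.mean(0)*1000,1),'pca deg',np.round(np.degrees(np.arctan2(V[1,1],V[0,1])),1))
    return m
E
python3 - <<'E'
from m import *
c=cam('top');save(c,'pics/t1.png',(150,160,395,280),3.2); s=cam('scene'); save(s,'pics/s1.png',(205,130,405,330),3)
red=lambda h,s,v:((h<8)|(h>172))&(s>120)&(v>60)
blue=lambda h,s,v:(h>100)&(h<130)&(s>110)
cork=lambda h,s,v:(h>4)&(h<20)&(s>90)
dark=lambda h,s,v:(v<95)
yel=lambda h,s,v:(h>15)&(h<32)&(s>100)&(v>110)
rect(c,(240,230,270,278),red,.008,'redstand')
rect(c,(308,110,340,160),red,.008,'redstand far')
rect(c,(330,220,392,278),blue,.012,'tray')
rect(c,(145,240,182,278),cork,.006,'coaster')
rect(c,(306,165,336,210),dark,.008,'blackstand')
rect(c,(195,180,222,200),yel,.09,'lid')
rect(c,(190,175,232,203),dark,.044,'block')
rect(c,(190,170,232,212),red,.0085,'redtile',False)
E
```

```text
redstand n 280 rect c [440.   19.3] size [43.9 54.6] ang 83.2 | mean [440.2  19.4] pca deg 175.6
redstand far n 257 rect c [ 770.1 -176.8] size [43.9 54.7] ang 80.9 | mean [ 770.2 -177.1] pca deg 171.5
tray n 1194 rect c [ 449.2 -271.8] size [104.6  94.9] ang 62.8 | mean [ 449.1 -271. ] pca deg 63.6
coaster n 514 rect c [427.3 272.7] size [68.9 72.6] ang 0.0 | mean [427.6 273.5] pca deg 100.7
blackstand n 519 rect c [ 622.2 -166.4] size [ 47.2 106.5] ang 76.8 | mean [ 622.  -165.9] pca deg 166.0
lid n 122 rect c [611.3 136.5] size [31.3 31.4] ang 89.9 | mean [611.1 136.6] pca deg 144.7
block n 586 rect c [612.8 137. ] size [100.3  65. ] ang 89.5 | mean [608.8 134.9] pca deg 95.2
redtile n 212 rect c [611.3 143.6] size [94.3 58.1] ang 14.6 | mean [614.2 144.6] pca deg -166.2
```

View pics/t1.png

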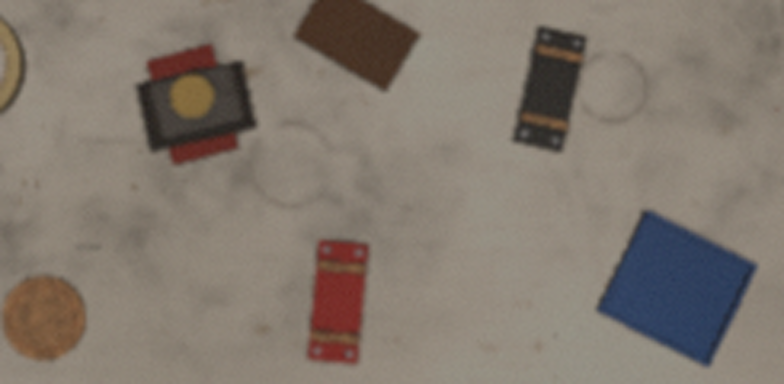

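View pics/s1.png

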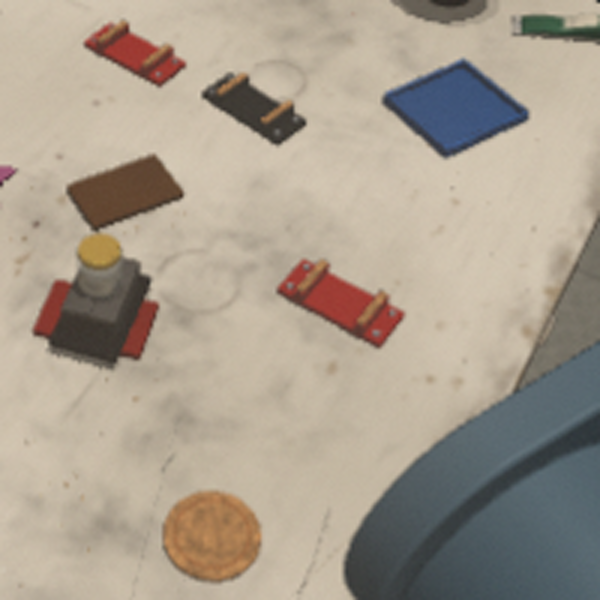

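Run:
```python
from m import *
from scipy.optimize import least_squares
c=cam('top');s=cam('scene')
T=lambda p:(np.array(p,float)+.5)/3.2-.5+[150,160]
S=lambda p:(np.array(p,float)+.5)/3-.5+[205,130]
def fit(name,tp,sp,hx,hy,z,g):
    q=np.array([[1,1],[1,-1],[-1,-1],[-1,1]])*[hx,hy]
    def pts(p):
        r=np.array([[np.cos(p[2]),-np.sin(p[2])],[np.sin(p[2]),np.cos(p[2])]]); return np.c_[q@r.T+p[:2],np.full(4,z)]
    for lab,use in(('top',[(c,T(tp))]),('scene',[(s,S(sp))] if sp else []),('both',[(c,T(tp))]+([(s,S(sp))] if sp else []))):
        if not use: continue
        f=lambda p:np.concatenate([(proj(k,pts(p))-uv).ravel() for k,uv in use])
        o=least_squares(f,g); print(name,lab,np.round(o.x[:2]*1000,1),round(np.degrees(o.x[2]),1),'rms px',round(np.sqrt(np.mean(o.fun**2)),2))
# corner order: (+x,+y),(+x,-y),(-x,-y),(-x,+y); stands' x ~ world x
fit('redstand',[(319,241),(368,243),(357,362),(307,359)],[(278,288),(303,260),(404,313),(381,342)][0:0] or [(278,288),(303,260),(404,313),(381,342)][0:4] and [(303,260),(404,313),(381,342),(278,288)][0:0] or None,.052,.022,.008,[.44,.02,0])
for nm,a in(('red',[(278,288),(303,260),(404,313),(381,342)]),('black',[(202,95),(236,74),(306,119),(277,139)])):
    print(nm,'scene corners',np.round(pos(s,S(a),.008)[:,:2]*1000).tolist(), np.round(pos(s,S(a),.008)[:,:2].mean(0)*1000,1))
fit('blackstand',[(541,27),(586,37),(562,150),(513,141)],None,.052,.022,.008,[.62,-.17,0])
fit('tray',[(648,209),(757,264),(709,366),(597,309)],None,.049,.054,.012,[.45,-.27,-.4])
fit('tray54',[(648,209),(757,264),(709,366),(597,309)],None,.054,.049,.012,[.45,-.27,-.4])
print('tray scene',np.round(pos(s,S([(462,61),(527,113),(446,151),(384,99)]),.012)[:,:2]*1000).tolist(),np.round(pos(s,S([(462,61),(527,113),(446,151),(384,99)]),.012)[:,:2].mean(0)*1000,1))
fit('blacktile',[(242,62),(256,127),(152,150),(138,85)],None,.030,.0475,.017,[.61,.14,0])
print('block scene',np.round(pos(s,S([(98,258),(149,268),(115,318),(66,311)]),.044)[:,:2]*1000).tolist())
red=lambda h,s,v:((h<8)|(h>172))&(s>120)&(v>60)
cork=lambda h,s,v:(h>4)&(h<20)&(s>90)
yel=lambda h,s,v:(h>15)&(h<32)&(s>100)&(v>110)
rect(s,(255,290,295,328),cork,.006,'coaster S')
rect(s,(225,205,250,222),yel,.088,'lid S')
rect(s,(212,215,262,252),red,.0085,'redtile S',False)
```

```text
redstand top [440.5  19.2] -5.7 rms px 0.43
redstand both [440.5  19.2] -5.7 rms px 0.43
red scene corners [[492.0, 40.0], [488.0, -0.0], [386.0, 10.0], [391.0, 49.0]] [439.2  24.7]
black scene corners [[673.0, -148.0], [659.0, -195.0], [567.0, -170.0], [579.0, -129.0]] [ 619.3 -160.6]
blackstand top [ 622.  -167.1] -13.8 rms px 0.5
blackstand both [ 622.  -167.1] -13.8 rms px 0.5
tray top [ 449.5 -273.2] -27.5 rms px 0.25
tray both [ 449.5 -273.2] -27.5 rms px 0.25
tray54 top [ 449.5 -273.2] -27.6 rms px 1.84
tray54 both [ 449.5 -273.2] -27.6 rms px 1.84
tray scene [[466.0, -331.0], [381.0, -289.0], [430.0, -195.0], [512.0, -234.0]] [ 447.2 -262.2]
blacktile top [609.  138.9] -77.8 rms px 6.28
blacktile both [609.  138.9] -77.8 rms px 6.28
block scene [[627.0, 119.0], [584.0, 106.0], [580.0, 167.0], [619.0, 181.0]]
coaster S n 755 rect c [425.8 279.1] size [71.8 74.3] ang 30.3 | mean [426.4 279.5] pca deg 109.3
lid S n 131 rect c [609.2 145.2] size [34.1 39.3] ang 31.6 | mean [609.  144.7] pca deg 127.7
redtile S n 210 rect c [609.6 151. ] size [96.7 62.2] ang 14.2 | mean [608.5 151.8] pca deg -166.0
```

>>> move_arm(plan=[0.8,-0.8,0,0,0,-0.1,1.6,-1.6,0,0,0,-0.2,2.5,-2.4,0,0,0,-0.3,3.4,-3.2,0,0,0,-0.4,4.3,-4.1,0,0,0,-0.5,5.2,-5,0,0,0,-0.6,6.1,-5.9,0,0,0,-0.7,7,-6.7,0,0,0,-0.8,7.8,-7.5,0,0,0,-0.9,8.4,-8.0,0,0,0,-1.0])

```text
time_s: 1.55
eef_pos: [0.6089, 0.1412, 0.1934]
eef_rot: [0.0, 0.62, 0.785, -0.0]
wrist_force: [0.2, 0.1, -0.6]
opening: 0.999
grasp_force: 0.0
```

>>> move_arm(plan=[0,0,0,0,0,0,0,0,0,0,0,0])

```text
time_s: 1.8
eef_pos: [0.6067, 0.1439, 0.1931]
eef_rot: [-0.001, 0.618, 0.787, -0.0]
wrist_force: [-0.5, -0.7, -0.2]
opening: 0.999
grasp_force: 0.0
```

Run:
```python
from h import *
o=ctrl.get_obs();print(o['time_s'],o['eef_pos'],R.from_quat(o['eef_rot'],scalar_first=True).as_matrix().round(3).tolist(),o['q'].round(2))
c=cam('top');s=cam('scene')
Rm=R.from_quat(o['eef_rot'],scalar_first=True).as_matrix();p=o['eef_pos']
tips=[p+Rm@[0,y,-.013] for y in(-.0425,.0425,-.057,.057)]
print('top',proj(c,tips).round(1).tolist(),'scene',proj(s,tips).round(1).tolist())
a=c['pixels'][140:240,150:250];b=s['pixels'][140:240,200:300]
im=np.hstack([cv2.resize(a,None,fx=4,fy=4,interpolation=2),cv2.resize(b,None,fx=4,fy=4,interpolation=2)])
cv2.imwrite('pics/g1.png',im[:,:,::-1])
```

```text
1.8 [0.60667225 0.14392285 0.1930734 ] [[-0.237, 0.971, -0.001], [0.971, 0.237, 0.0], [0.001, -0.001, -1.0]] [ 0.04  0.29  1.48  0.    1.38 -0.2 ]
top [[205.8, 204.6], [197.3, 169.7], [207.3, 210.6], [195.9, 163.8]] scene [[255.9, 182.1], [219.9, 174.3], [262.2, 183.5], [213.9, 173.0]]
```

View pics/g1.png

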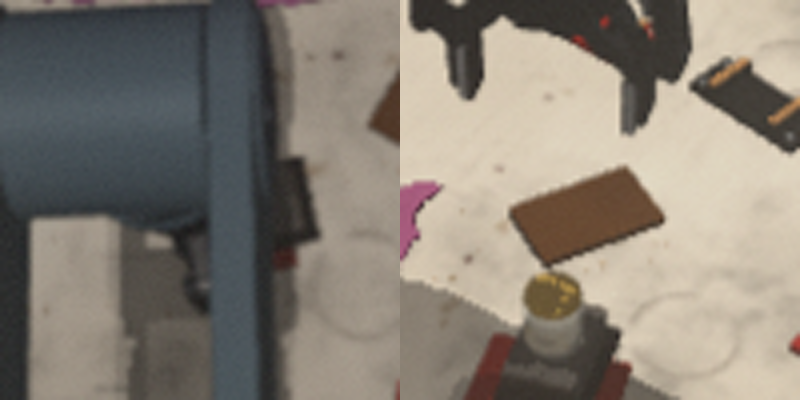

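>>> move_arm(plan=[0,0,0,0,0,0,0,0,0,0,0,0,0,0,0,0,0,0,0,0,0,0,0,0,0,0,0,0,0,0,0,0,0,0,0,0,0,0,0,0,0,0,0,0,0,0,0,0], grip=0)

```text
time_s: 2.9
eef_pos: [0.6073, 0.1436, 0.1935]
eef_rot: [-0.0, 0.618, 0.786, -0.0]
wrist_force: [-0.0, -0.2, 0.1]
opening: -0.002
grasp_force: 0.0
```

Run:
```python
from h import *
o=ctrl.get_obs();print(o['time_s'],o['eef_pos'],o['opening'])
s=cam('scene');print(proj(s,o['eef_pos']))
print('lid top if at (611,137,90)',proj(s,[.611,.137,.09]))
save(s,'pics/g2.png',(190,120,300,240),5)
```

```text
2.9 [0.60729756 0.14359699 0.19347849] -0.0022539084161114762
[[237.72712725 182.04764685]]
lid top if at (611,137,90) [[238.62912122 210.44385104]]
```

View pics/g2.png

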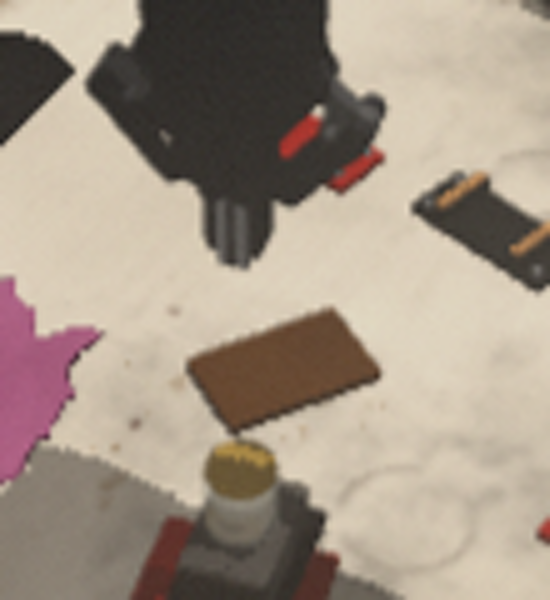

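>>> move_arm(plan=[-0.9,1.0,0,0,0,0,-1.8,2.0,0,0,0,0,-2.7,3,0,0,0,0,-3.6,4,-0.5,0,0,0,-4.5,5.1,-1.2,0,0,0,-4.5,5.1,-2,0,0,0,-4.5,5.1,-2.7,0,0,0,-4.5,5.1,-2.7,0,0,0])

```text
time_s: 3.95
eef_pos: [0.3794, 0.3973, 0.0555]
eef_rot: [-0.001, 0.617, 0.787, -0.003]
wrist_force: [0.3, 0.4, 0.7]
opening: -0.004
grasp_force: 0.0
```

Run:
```python
from h import *
o=ctrl.get_obs();print(o['time_s'],o['eef_pos'],o['wrist_force'])
c=cam('top');s=cam('scene')
print('top',proj(c,o['eef_pos']),'scene',proj(s,o['eef_pos']))
a=c['pixels'][180:280,80:180];b=s['pixels'][260:360,150:250]
im=np.hstack([cv2.resize(a,None,fx=4,fy=4,interpolation=2),cv2.resize(b,None,fx=4,fy=4,interpolation=2)])
cv2.imwrite('pics/g3.png',im[:,:,::-1])
```

```text
3.95 [0.37938486 0.39731775 0.05551712] [0.27535403 0.37375633 0.65823065]
top [[113.79077933 278.01012001]] scene [[268.43304505 352.94746347]]
```

View pics/g3.png

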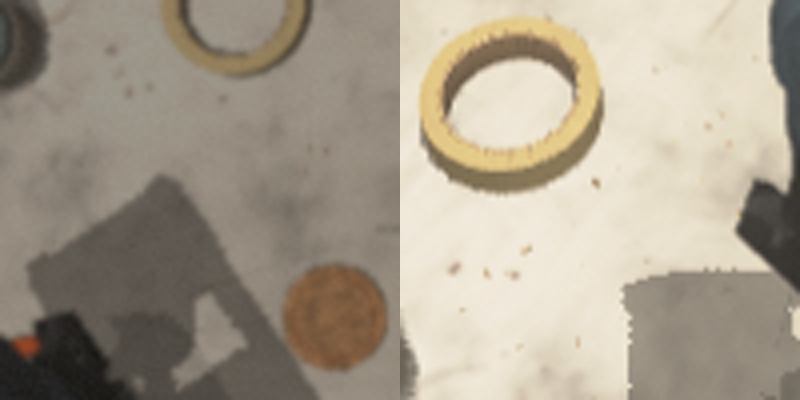

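>>> move_arm(plan=[0,0,-0.4,0,0,0,0,0,-0.7,0,0,0,0,0,-0.9,0,0,0,0,0,-1.0,0,0,0,0,0,-1.0,0,0,0])

```text
time_s: 4.68
eef_pos: [0.3823, 0.3986, 0.0084]
eef_rot: [-0.0, 0.618, 0.786, -0.0]
wrist_force: [0.2, -0.6, 0.1]
opening: -0.004
grasp_force: 0.0
```

Run:
```python
from h import *
o=ctrl.get_obs();print(o['time_s'],o['eef_pos'],o['wrist_force'])
c=cam('top');s=cam('scene')
print('top',proj(c,o['eef_pos']),'scene',proj(s,o['eef_pos']))
a=c['pixels'][230:330,65:165];b=s['pixels'][284:384,220:320]
im=np.hstack([cv2.resize(a,None,fx=4,fy=4,interpolation=2),cv2.resize(b,None,fx=4,fy=4,interpolation=2)])
cv2.imwrite('pics/g4.png',im[:,:,::-1])
```

```text
4.675 [0.38234526 0.39859817 0.00842707] [ 0.23038089 -0.59459058  0.12116656]
top [[118.43320196 275.26960277]] scene [[266.09355392 363.18982486]]
```

View pics/g4.png

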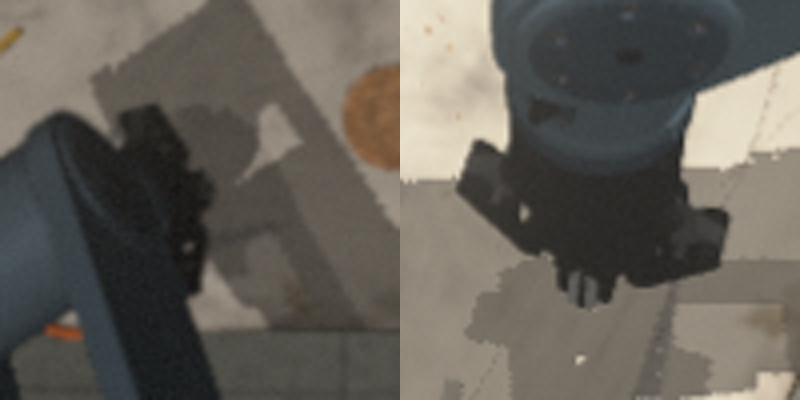

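>>> move_arm(plan=[0,0,-0.06,0,0,0,0,0,-0.12,0,0,0,0,0,-0.16,0,0,0,0,0,-0.16,0,0,0])

```text
time_s: 5.28
eef_pos: [0.3821, 0.3985, 0.0002]
eef_rot: [-0.0, 0.618, 0.786, -0.0]
wrist_force: [-0.8, -0.1, 0.5]
opening: -0.002
grasp_force: 0.0
```

>>> move_arm(plan=[0,0,-0.03,0,0,0,0,0,-0.06,0,0,0])

```text
time_s: 5.52
eef_pos: [0.3824, 0.3987, -0.0025]
eef_rot: [0.0, 0.618, 0.786, 0.0]
wrist_force: [-1.0, -0.7, -0.5]
opening: 0.001
grasp_force: 0.0
```

>>> move_arm(plan=[0,0,-0.05,0,0,0,0,0,-0.1,0,0,0])

```text
time_s: 5.78
eef_pos: [0.3823, 0.3987, -0.0077]
eef_rot: [0.0, 0.618, 0.786, 0.0]
wrist_force: [-0.7, 0.6, -0.4]
opening: 0.001
grasp_force: 0.0
```

>>> move_arm(plan=[0,0,-0.05,0,0,0,0,0,-0.1,0,0,0])

```text
time_s: 6.02
eef_pos: [0.3823, 0.3986, -0.0127]
eef_rot: [-0.0, 0.618, 0.786, -0.0]
wrist_force: [-0.9, 0.3, -0.3]
opening: -0.001
grasp_force: 0.0
```

>>> move_arm(plan=[0,0,-0.05,0,0,0,0,0,-0.1,0,0,0])

```text
time_s: 6.28
eef_pos: [0.3823, 0.3987, -0.0177]
eef_rot: [0.0, 0.618, 0.786, 0.0]
wrist_force: [0.5, 0.4, 0.3]
opening: 0.003
grasp_force: 0.0
```

>>> move_arm(plan=[0,0,-0.04,0,0,0,0,0,-0.08,0,0,0])

```text
time_s: 6.52
eef_pos: [0.3823, 0.3987, -0.0216]
eef_rot: [0.0, 0.618, 0.786, 0.0]
wrist_force: [0.6, 0.1, 0.4]
opening: 0.001
grasp_force: 0.0
```

>>> move_arm(plan=[0,0,-0.03,0,0,0,0,0,-0.06,0,0,0])

```text
time_s: 6.78
eef_pos: [0.3823, 0.3987, -0.0246]
eef_rot: [0.0, 0.618, 0.786, 0.0]
wrist_force: [0.6, -0.1, 0.5]
opening: -0.003
grasp_force: 0.0
```

>>> move_arm(plan=[0,0,-0.03,0,0,0,0,0,-0.06,0,0,0])

```text
time_s: 7.02
eef_pos: [0.3823, 0.3987, -0.0276]
eef_rot: [0.0, 0.618, 0.786, 0.0]
wrist_force: [-0.1, 0.2, -0.4]
opening: -0.001
grasp_force: 0.0
```

>>> move_arm(plan=[0,0,-0.04,0,0,0,0,0,-0.08,0,0,0])

```text
time_s: 7.28
eef_pos: [0.3823, 0.3987, -0.0316]
eef_rot: [0.0, 0.618, 0.786, 0.0]
wrist_force: [0.6, 0.4, 1.0]
opening: 0.003
grasp_force: 0.0
```

>>> move_arm(plan=[0,0,-0.03,0,0,0,0,0,-0.04,0,0,0])

```text
time_s: 7.52
eef_pos: [0.3822, 0.3986, -0.0337]
eef_rot: [-0.0, 0.618, 0.786, -0.0]
wrist_force: [-0.5, 1.0, 0.7]
opening: 0.002
grasp_force: 0.0
```

>>> move_arm(plan=[0,0,-0.03,0,0,0,0,0,-0.04,0,0,0])

```text
time_s: 7.78
eef_pos: [0.3823, 0.3986, -0.0356]
eef_rot: [-0.0, 0.618, 0.786, -0.0]
wrist_force: [-0.5, 0.6, -0.1]
opening: -0.003
grasp_force: 0.0
```

>>> move_arm(plan=[0,0,-0.03,0,0,0,0,0,-0.04,0,0,0])

```text
time_s: 8.02
eef_pos: [0.3822, 0.3986, -0.0376]
eef_rot: [-0.0, 0.618, 0.786, -0.0]
wrist_force: [-0.1, -0.0, -1.0]
opening: 0.002
grasp_force: 0.0
```

Run:
```python
from h import *
o=ctrl.get_obs()
s=cam('scene');p=o['eef_pos']
print('scene',proj(s,p),'at table',proj(s,[p[0],p[1],0]))
save(s,'pics/g5.png',(220,304,320,384),6)
```

```text
scene [[265.51831203 372.72966561]] at table [[266.02762664 365.02134803]]
```

View pics/g5.png

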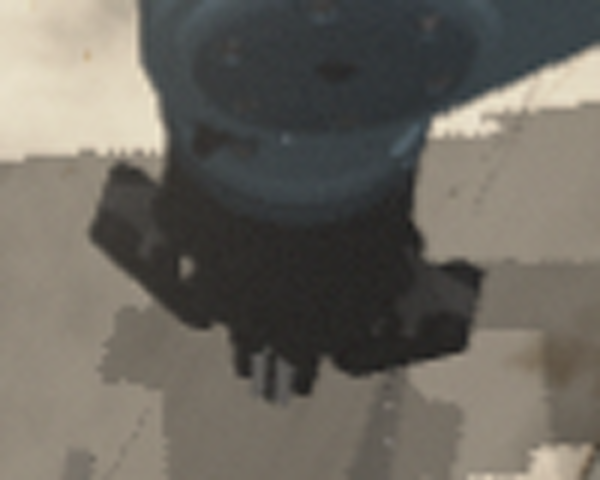

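>>> move_arm(plan=[0,0,-0.03,0,0,0,0,0,-0.04,0,0,0])

```text
time_s: 8.32
eef_pos: [0.3824, 0.3987, -0.0378]
eef_rot: [0.0, 0.618, 0.786, -0.0]
wrist_force: [-6.8, -5.5, 20.5]
opening: -0.006
grasp_force: 10.5
```

>>> move_arm(plan=[0,0,-0.03,0,0,0,0,0,-0.04,0,0,0])

```text
time_s: 8.57
eef_pos: [0.3824, 0.3987, -0.0379]
eef_rot: [0.0, 0.617, 0.787, -0.001]
wrist_force: [-12.3, -9.2, 40.0]
opening: 0.0
grasp_force: 19.9
```

>>> move_arm(plan=[0,0,-0.03,0,0,0,0,0,-0.04,0,0,0])

```text
time_s: 8.82
eef_pos: [0.3825, 0.3988, -0.038]
eef_rot: [0.0, 0.617, 0.787, -0.001]
wrist_force: [-18.9, -16.8, 58.8]
opening: 0.001
grasp_force: 29.3
```

>>> move_arm(plan=[0,0,1.5,0,0,0,0,0,2.5,0,0,0,0,0,3.5,0,0,0], grip=85)

```text
time_s: 9.2
eef_pos: [0.3828, 0.399, 0.1344]
eef_rot: [0.0, 0.618, 0.786, 0.001]
wrist_force: [1.0, 0.4, 0.2]
opening: 0.639
grasp_force: 0.0
```

Run:
```python
from h import *
s=cam('scene'); x=np.array([-.237,.971,0]);y=np.array([.971,.237,0])
for p,uv in((np.array([.6073,.1436,.1935]),(237.5,173.3)),(np.array([.3823,.3986,.0084]),(266.2,360.2)),(np.array([.3822,.3986,-.0376]),(265.8,370.7))):
    p=p+[0,0,.0377]
    for d in(0,.008,.011): print(d,proj(s,p+d*x)-uv,end=' ')
    q=pos(s,[uv],p[2])[0]; print('offset mm',((q-p)*1000).round(1))
```

```text
0 [[-0.07624868 -3.60953332]] 0.008 [[-1.24177857 -1.2632232 ]] 0.011 [[-1.68229037 -0.37646997]] offset mm [-6.4  9.8  0. ]
0 [[ 0.45991289 -5.29237049]] 0.008 [[-0.6632088  -1.44248183]] 0.011 [[-1.08817947  0.0144577 ]] offset mm [-4.4  9.6  0. ]
0 [[ 0.23880128 -5.70566555]] 0.008 [[-0.8473385  -1.93033361]] 0.011 [[-1.25818808 -0.50204969]] offset mm [-5.3 10.3 -0. ]
```

>>> move_arm(plan=[0.9,-1.0,0,0,0,0,1.8,-2.0,0,0,0,0,2.7,-3,0,0,0,0,3.6,-4,0,0,0,0,4.3,-4.8,0,0,0,0,4.6,-5.1,0,0,0,0,4.6,-5.1,0,0,0,0,4.6,-5.1,-0.7,0,0,0,4.6,-5.1,-1.4,0,0,0,4.6,-5.1,-1.9,0,0,0])

```text
time_s: 10.5
eef_pos: [0.6103, 0.1449, 0.0345]
eef_rot: [-0.001, 0.617, 0.787, -0.001]
wrist_force: [1.3, -0.0, -0.1]
opening: 0.994
grasp_force: 0.0
```

>>> move_arm(plan=[0,0,0,0,0,0])

```text
time_s: 10.62
eef_pos: [0.6091, 0.1447, 0.0339]
eef_rot: [-0.002, 0.617, 0.787, -0.002]
wrist_force: [0.6, 0.0, 0.7]
opening: 0.996
grasp_force: 0.0
```

Run:
```python
from h import *
o=ctrl.get_obs();s=cam('scene');p=o['eef_pos'];print(p,R.from_quat(o['eef_rot'],scalar_first=True).as_matrix().round(3).tolist())
p=p+[0,0,.0377]; x=np.array([-.237,.971,0]);y=np.array([.971,.237,0]); B=np.array([0,0,.013])
print(((proj(s,[p+B+a*.0425*y+b*.011*x for a in(-1,1) for b in (0,1)])-[205,170])*8).round(0).tolist())
save(s,'pics/g6.png',(205,170,280,240),8)
```

```text
[0.60913351 0.14468909 0.03389213] [[-0.238, 0.971, -0.006], [0.971, 0.238, -0.0], [0.001, -0.006, -1.0]]
[[394.0, 385.0], [384.0, 411.0], [130.0, 323.0], [117.0, 348.0]]
```

View pics/g6.png

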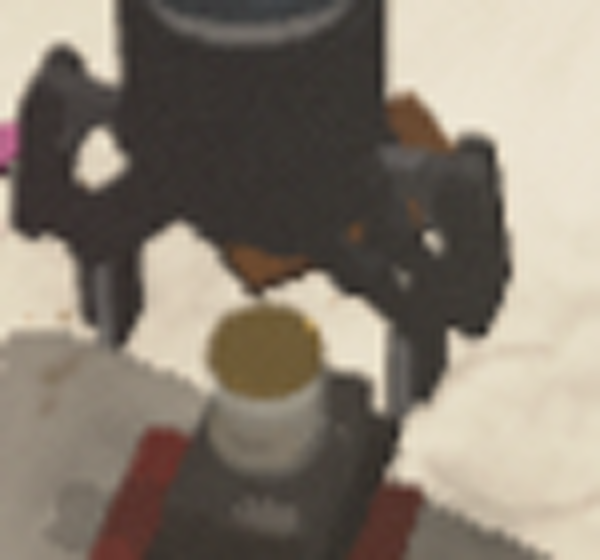

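>>> move_arm(plan=[0,0,-0.2,0,0,0,0,0,-0.4,0,0,0,0,0,-0.4,0,0,0])

```text
time_s: 11.05
eef_pos: [0.6115, 0.1436, 0.0157]
eef_rot: [-0.001, 0.618, 0.786, -0.0]
wrist_force: [-0.3, -0.3, 0.7]
opening: 0.996
grasp_force: 0.0
```

>>> move_arm(plan=[0,0,0,0,0,0,0,0,0,0,0,0,0,0,0,0,0,0,0,0,0,0,0,0,0,0,0,0,0,0,0,0,0,0,0,0], grip=30)

```text
time_s: 11.8
eef_pos: [0.6128, 0.1436, 0.0172]
eef_rot: [0.0, 0.618, 0.786, 0.0]
wrist_force: [-1.2, -0.0, 4.7]
opening: 0.414
grasp_force: 60.4
```

>>> move_arm(plan=[0,0,0.4,0,0,0,0,0,1.0,0,0,0,-0.3,0.2,1.4,0,0,0,-0.9,0.6,1.4,0,0,0,-1.6,1.1,1.4,0,0,0,-2.3,1.6,1.4,0,0,0,-3.0,2.2,1.4,0,0,0,-3.5,2.5,1.2,0,0,0,-3.7,2.7,0.6,0,0,0,-3.74,2.72,0,0,0,0])

```text
time_s: 13.05
eef_pos: [0.4251, 0.2807, 0.017]
eef_rot: [0.0, 0.617, 0.787, 0.001]
wrist_force: [0.6, -0.7, -0.9]
opening: 0.409
grasp_force: 60.0
```

>>> move_arm(plan=[0,0,-0.2,0,0,0,0,0,-0.35,0,0,0,0,0,-0.35,0,0,0,0,0,-0.35,0,0,0])

```text
time_s: 13.55
eef_pos: [0.4263, 0.2798, -0.0001]
eef_rot: [0.0, 0.618, 0.786, 0.001]
wrist_force: [-0.1, -0.1, -0.7]
opening: 0.409
grasp_force: 60.0
```

Run:
```python
from m import *
o=ctrl.get_obs();print(o['eef_pos'],o['wrist_force'])
c=cam('top');s=cam('scene');a=c['pixels'][225:295,130:200];b=s['pixels'][270:340,235:305]
im=np.hstack([cv2.resize(k,None,fx=5.7,fy=5.7,interpolation=2) for k in(a,b)]);cv2.imwrite('pics/g7.png',im[:,:,::-1])
```

```text
[ 4.26253531e-01  2.79801923e-01 -1.11983218e-04] [-0.08354071 -0.05252153 -0.73993564]
```

View pics/g7.png

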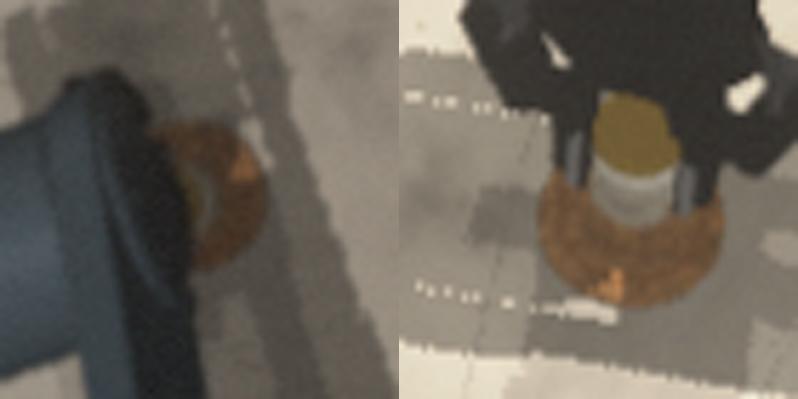

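>>> move_arm(plan=[0.03,0,-0.2,0,0,0,0.03,0,-0.34,0,0,0,0.03,0,-0.39,0,0,0,0.03,0,-0.39,0,0,0])

```text
time_s: 14.15
eef_pos: [0.4269, 0.2797, -0.018]
eef_rot: [-0.0, 0.618, 0.787, -0.001]
wrist_force: [-11.6, -5.7, 33.7]
opening: 0.409
grasp_force: 63.6
```

>>> move_arm(plan=[0,0,0.03,0,0,0,0,0,0.03,0,0,0])

```text
time_s: 14.4
eef_pos: [0.4268, 0.2796, -0.0179]
eef_rot: [-0.0, 0.618, 0.786, -0.0]
wrist_force: [-5.8, -3.2, 16.9]
opening: 0.409
grasp_force: 61.9
```

>>> move_arm(plan=[0,0,0,0,0,0,0,0,0,0,0,0,0,0,0,0,0,0,0,0,0,0,0,0,0,0,0.6,0,0,0,0,0,1.4,0,0,0,0,0,2.2,0,0,0,0.9,-1,2.8,0,0,0,1.8,-2,2.8,0,0,0], grip=70)

```text
time_s: 15.52
eef_pos: [0.509, 0.1909, 0.1229]
eef_rot: [0.002, 0.617, 0.787, 0.002]
wrist_force: [0.6, 0.2, -0.7]
opening: 0.822
grasp_force: 0.0
```

```bash
cat > n.py <<'E'
from m import *
red=lambda h,s,v:((h<8)|(h>172))&(s>120)&(v>60)
blue=lambda h,s,v:(h>100)&(h<130)&(s>110)
cork=lambda h,s,v:(h>4)&(h<15)&(s>90)
yel=lambda h,s,v:(h>15)&(h<32)&(s>100)&(v>90)
E
python3 - <<'E'
from n import *
o=ctrl.get_obs();print(o['time_s'],o['eef_pos'])
s=cam('scene');c=cam('top')
for n,k in(('scene',s),('top',c)):
    b=(250,275,300,330) if n=='scene' else (145,235,185,280)
    rect(k,b,yel,.052,n+' lid'); rect(k,b,cork,.006,n+' coaster')
rect(s,(212,215,262,255),red,.0085,'redtile S',False)
d=lambda h,s,v:(v<110)
rect(s,(215,210,262,255),d,.03,'stack')
a=s['pixels'][195:265,205:275];b=s['pixels'][265:335,240:310]
im=np.hstack([cv2.resize(k,None,fx=5.7,fy=5.7,interpolation=2) for k in(a,b)]);cv2.imwrite('pics/g8.png',im[:,:,::-1])
E
```

```text
15.525 [0.50901353 0.19092862 0.12294113]
scene lid n 209 rect c [426.1 279. ] size [39.  36.7] ang 30.8 | mean [426.2 279.2] pca deg 175.6
scene coaster n 194 rect c [423.1 282.7] size [68.7 57.8] ang 24.4 | mean [424.1 285.4] pca deg -158.6
top lid n 148 rect c [427.  273.6] size [38.3 37.8] ang 71.7 | mean [426.9 273.2] pca deg -142.8
top coaster n 214 rect c [421.7 274.1] size [57.8 69.8] ang 0.0 | mean [418.9 267.9] pca deg 104.4
redtile S n 210 rect c [609.3 151.3] size [96.8 62.9] ang 14.2 | mean [607.3 151.1] pca deg -165.9
stack n 820 rect c [598.6 138.7] size [ 90.2 136.9] ang 8.6 | mean [600.4 156.7] pca deg 107.6
```

View pics/g8.png

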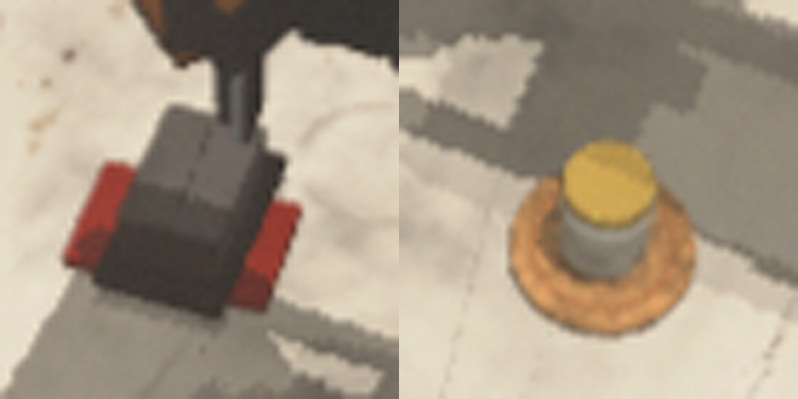

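Run:
```python
from n import *
s=cam('scene')
S=lambda p:(np.array(p,float)+.5)/5.7-.5+[205,195]
for z,pp in((.044,[(172,105),(265,145),(225,212),(132,172)]),(.017,[(100,270),(225,305),(283,165)]),(.0085,[(112,163),(300,206),(262,303),(66,262)])):
    P=pos(s,S(pp),z)*1000; print(z,P[:,:2].round(0).tolist(),P[:,:2].mean(0).round(1),[np.linalg.norm(P[i]-P[(i+1)%len(P)]).round(0) for i in range(len(P))])
# model corners for check
for cx,cy in((.610,.1445),):
    def box(hx,hy,z,yaw):
        r=np.array([[np.cos(yaw),-np.sin(yaw)],[np.sin(yaw),np.cos(yaw)]]);q=np.array([[1,1],[1,-1],[-1,-1],[-1,1]])*[hx,hy]
        return np.c_[q@r.T+[cx,cy],np.full(4,z)]
    y=np.radians(14)
    for n,b in(('blocktop',box(.024,.037,.044,y)),('blackT',box(.03,.0475,.017,y)),('redT',box(.0475,.03,.0085,y))): print(n,((proj(s,b)-[205,195]+.5)*5.7-.5).round(0).tolist())
```

```text
0.044 [[638.0, 115.0], [590.0, 113.0], [585.0, 155.0], [631.0, 157.0]] [610.8 135. ] [np.float64(48.0), np.float64(42.0), np.float64(47.0), np.float64(43.0)]
0.017 [[626.0, 192.0], [569.0, 181.0], [588.0, 99.0]] [594.5 157.4] [np.float64(58.0), np.float64(84.0), np.float64(101.0)]
0.0085 [[660.0, 132.0], [573.0, 110.0], [559.0, 166.0], [645.0, 191.0]] [609.4 149.8] [np.float64(90.0), np.float64(58.0), np.float64(90.0), np.float64(60.0)]
blocktop [[109.0, 223.0], [164.0, 101.0], [265.0, 124.0], [215.0, 248.0]]
blackT [[90.0, 277.0], [160.0, 121.0], [284.0, 150.0], [221.0, 309.0]]
redT [[67.0, 250.0], [112.0, 152.0], [310.0, 199.0], [272.0, 300.0]]
```

>>> move_arm(plan=[0.6,-0.3,0,0,0,0,1.3,-0.6,0,0,0,0,1.87,-0.7,0,0,0,0,1.87,-0.7,0,0,0,0,1.87,-0.7,-0.9,0,0,0,1.87,-0.7,-1.8,0,0,0,1.87,-0.7,-2.4,0,0,0,1.87,-0.7,-2.7,0,0,0,1.87,-0.7,-2.7,0,0,0])

```text
time_s: 16.8
eef_pos: [0.5986, 0.1565, -0.0158]
eef_rot: [-0.001, 0.617, 0.787, -0.001]
wrist_force: [-0.7, -0.6, -0.2]
opening: 0.82
grasp_force: 0.0
```

>>> move_arm(plan=[0,0,0,0,0,0])

```text
time_s: 16.92
eef_pos: [0.6012, 0.1563, -0.0133]
eef_rot: [0.001, 0.618, 0.786, 0.001]
wrist_force: [0.2, -0.4, 0.8]
opening: 0.811
grasp_force: 0.0
```

>>> move_arm(plan=[0.1,-0.1,0,0,0,0,0.18,-0.22,0,0,0,0,0.18,-0.22,0,0,0,0])

```text
time_s: 17.3
eef_pos: [0.6102, 0.1441, -0.0143]
eef_rot: [0.0, 0.618, 0.786, 0.0]
wrist_force: [-0.5, 1.3, -0.4]
opening: 0.817
grasp_force: 0.0
```

>>> move_arm(plan=[0,0,0,0,0,0,0,0,0,0,0,0,0,0,0,0,0,0,0,0,0,0,0,0,0,0,0,0,0,0], grip=40)

```text
time_s: 17.92
eef_pos: [0.6095, 0.1449, -0.0145]
eef_rot: [0.0, 0.618, 0.786, 0.0]
wrist_force: [-0.0, 0.6, 4.1]
opening: 0.534
grasp_force: 62.9
```

Run:
```python
from n import *
o=ctrl.get_obs();s=cam('scene');c=cam('top')
rect(s,(325,145,390,190),blue,.012,'tray S'); rect(c,(330,220,392,278),blue,.012,'tray T')
print(proj(s,[[.449,-.273,.012]]))
# tray corners of scene mask hull as quad, fitted
m=mask(s,(325,145,390,190),blue); v,u=np.nonzero(m); h=cv2.convexHull(np.c_[u,v].astype(np.float32)); 
q=cv2.approxPolyN(h,4,ensure_convex=True).reshape(-1,2); P=pos(s,q,.012)*1000; print(q.tolist(),P.round(0)[:,:2].tolist(),P.mean(0).round(1))
```

```text
tray S n 605 rect c [ 445.  -262.6] size [105.7  92.3] ang 62.8 | mean [ 445.7 -259.1] pca deg 58.9
tray T n 1182 rect c [ 449.3 -271.5] size [103.8  95. ] ang 62.8 | mean [ 449.  -270.8] pca deg 62.6
[[356.98041216 162.47994026]]
[[379.54248046875, 167.39178466796875], [353.89422607421875, 179.46153259277344], [334.75, 162.44444274902344], [358.23809814453125, 152.0052947998047]] [[383.0, -287.0], [429.0, -198.0], [507.0, -238.0], [464.0, -321.0]] [ 445.7 -261.2   12. ]
```

>>> move_arm(plan=[0,0,0.2,0,0,0,0,0,0.6,0,0,0,0,0,1.1,0,0,0,0,-0.3,1.4,0,0,0,-0.2,-0.9,1.4,0,0,-0.08,-0.5,-1.6,1.4,0,0,-0.16,-0.8,-2.4,1.4,0,0,-0.24,-1.1,-3.2,1.4,0,0,-0.32,-1.5,-4,1.4,0,0,-0.4,-1.8,-4.8,1.4,0,0,-0.46])

```text
time_s: 19.27
eef_pos: [0.518, -0.0972, 0.0556]
eef_rot: [0.0, 0.782, 0.624, -0.0]
wrist_force: [0.4, -1.1, 0.6]
opening: 0.532
grasp_force: 62.4
```

```bash
python3 -c "
from h import *
o=ctrl.get_obs();q=o['eef_rot'];print(o['eef_pos'],2*np.degrees(np.arctan2(q[2],q[1]))-90,o['opening'],o['grasp_force'])"
```

```text
[ 0.51802968 -0.09715378  0.05563725] -12.810705887318022 0.532494050034882 62.43497371673584
```

>>> move_arm(plan=[-0.4,-0.8,0,0,0,-0.06,-0.7,-1.6,0,0,0,-0.12,-1.1,-2.4,0,0,0,-0.19,-1.35,-3.1,0,0,0,-0.255,-1.42,-3.39,0,0,0,-0.255,-1.42,-3.39,-0.4,0,0,-0.255,-1.42,-3.39,-0.9,0,0,-0.255,-1.42,-3.39,-1.1,0,0,-0.255,-1.42,-3.39,-1.1,0,0,-0.255,-1.42,-3.39,-1.1,0,0,-0.255])

```text
time_s: 20.52
eef_pos: [0.4489, -0.265, 0.001]
eef_rot: [0.001, 0.854, 0.521, 0.0]
wrist_force: [-0.0, 0.3, 0.1]
opening: 0.534
grasp_force: 62.4
```

Run:
```python
from n import *
o=ctrl.get_obs();q=o['eef_rot'];print(o['eef_pos'],2*np.degrees(np.arctan2(q[2],q[1]))-90)
c=cam('top');s=cam('scene');a=c['pixels'][210:290,320:400];b=s['pixels'][125:195,325:395]
im=np.hstack([cv2.resize(k,(399,399),interpolation=2) for k in(a,b)]);cv2.imwrite('pics/g9.png',im[:,:,::-1])
```

```text
[ 0.44886665 -0.26497745  0.00097218] -27.239282521813834
```

View pics/g9.png

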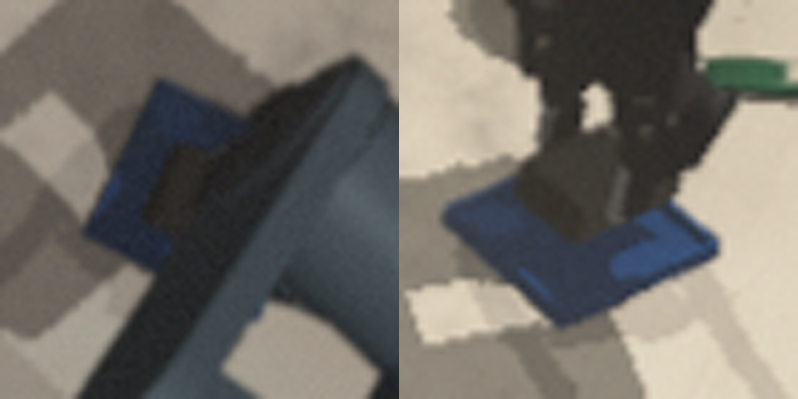

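Run:
```python
from n import *
s=cam('scene');S=lambda p:(np.array(p,float)+.5-[399,0])/5.7-.5+[325,125]
zb=.004+.001+.0275
P=pos(s,S([(578,240),(519,190)]),zb)*1000;Q=pos(s,S([(563,322),(445,213),(718,242)]),.012)*1000
print(P.round(1),np.linalg.norm(P[0]-P[1]),Q.round(1))
y=np.radians(-27.3);ex=np.array([np.cos(y),np.sin(y)]);ey=np.array([-np.sin(y),np.cos(y)])
# front edge of block: +y end; corners -x,+y (front) and +x,+y(left)
print('block centre est',P[0,:2]+24*ex-37*ey,P[1,:2]-24*ex-37*ey)
print('tray centre est',Q[0,:2]+49*ex-54*ey,Q[1,:2]-49*ex-54*ey,Q[2,:2]+49*ex+54*ey)
```

```text
[[ 439.1 -230.    32.5]
 [ 480.  -250.8   32.5]] 45.884567587753395 [[ 428.1 -190.9   12. ]
 [ 512.8 -236.9   12. ]
 [ 381.1 -290.3   12. ]]
block centre est [ 443.49140013 -273.88122068] [ 441.736293   -272.66759493]
tray centre est [ 446.82771593 -261.30965357] [ 444.52793944 -262.38825263] [ 449.36227768 -264.78267673]
```

Run:
```python
from n import *
s=cam('scene')
y=np.radians(-27.3);ex=np.array([np.cos(y),np.sin(y)]);ey=np.array([-np.sin(y),np.cos(y)])
for d in(0,-.01):
    for z in(.0325,.0595):
        c=np.array([.4489,-.265])+d*ey
        X=[np.r_[c+a*.024*ex+b*.037*ey,z] for a,b in((-1,1),(1,1),(1,-1),(-1,-1))]
        print(d,z,((proj(s,X)-[325,125]+.5)*5.7-.5+[399,0]).round(0).tolist())
t=lambda k,b,n:cv2.imwrite(n,cv2.resize(cv2.convertScaleAbs(k['pixels'][b[1]:b[3],b[0]:b[2],::-1],alpha=2.2),None,fx=12,fy=12,interpolation=2))
t(s,(335,140,385,185),'pics/g10.png')
```

```text
0 0.0325 [[562.0, 246.0], [501.0, 194.0], [608.0, 146.0], [670.0, 197.0]]
0 0.0595 [[571.0, 206.0], [509.0, 154.0], [617.0, 106.0], [680.0, 157.0]]
-0.01 0.0325 [[576.0, 239.0], [515.0, 187.0], [622.0, 140.0], [684.0, 190.0]]
-0.01 0.0595 [[586.0, 199.0], [524.0, 147.0], [631.0, 100.0], [695.0, 150.0]]
```

View pics/g10.png

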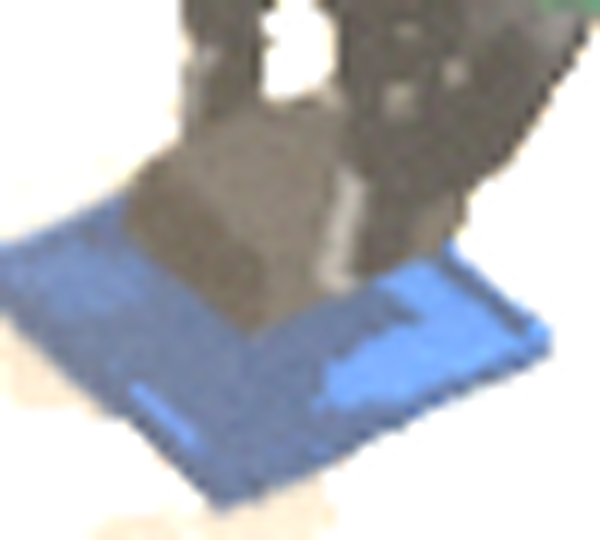

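Run:
```python
from n import *
s=cam('scene')
y=np.radians(-27.3);ex=np.array([np.cos(y),np.sin(y)]);ey=np.array([-np.sin(y),np.cos(y)])
c=np.array([.4489,-.265])
for d in(0,-.01): print(d,((proj(s,[np.r_[c-.024*ex+(d+.011)*ey,z] for z in(.0387,.0417,.045)])-[335,140]+.5)*12-.5).round(0).tolist())
print('block back right',((proj(s,[np.r_[c-.024*ex+(d-.037)*ey,.0325] for d in(0,-.01)])-[335,140]+.5)*12-.5).round(0).tolist())
o=ctrl.get_obs();print(o['q'].round(3))
```

```text
0 [[309.0, 283.0], [311.0, 273.0], [313.0, 263.0]]
-0.01 [[340.0, 269.0], [342.0, 259.0], [344.0, 249.0]]
block back right [[451.0, 235.0], [481.0, 221.0]]
[-0.762  0.327  1.871  0.     0.943 -0.286]
```

>>> move_arm(plan=[0.03,0.06,0,0,0,0,0.06,0.12,-0.2,0,0,0,0.06,0.12,-0.4,0,0,0,0.06,0.12,-0.45,0,0,0,0.06,0.12,-0.45,0,0,0])

```text
time_s: 21.4
eef_pos: [0.4509, -0.2584, -0.023]
eef_rot: [-0.001, 0.854, 0.52, -0.0]
wrist_force: [-0.1, -0.2, -0.6]
opening: 0.536
grasp_force: 62.4
```

>>> move_arm(plan=[0,0,-0.03,0,0,0,0,0,-0.05,0,0,0])

```text
time_s: 21.65
eef_pos: [0.4514, -0.2589, -0.0248]
eef_rot: [0.0, 0.854, 0.52, 0.0]
wrist_force: [0.7, -0.8, -0.4]
opening: 0.53
grasp_force: 62.4
```

>>> move_arm(plan=[0,0,-0.02,0,0,0,0,0,-0.04,0,0,0])

```text
time_s: 21.9
eef_pos: [0.4513, -0.2587, -0.0269]
eef_rot: [0.0, 0.854, 0.52, 0.0]
wrist_force: [-0.2, -0.7, 0.1]
opening: 0.536
grasp_force: 62.4
```

>>> move_arm(plan=[0,0,-0.02,0,0,0,0,0,-0.02,0,0,0])

```text
time_s: 22.15
eef_pos: [0.4513, -0.2587, -0.0276]
eef_rot: [-0.0, 0.854, 0.52, -0.0]
wrist_force: [-1.7, -0.7, 4.3]
opening: 0.534
grasp_force: 63.0
```

>>> move_arm(plan=[0,0,-0.02,0,0,0,0,0,-0.02,0,0,0])

```text
time_s: 22.4
eef_pos: [0.4513, -0.2587, -0.0276]
eef_rot: [-0.0, 0.854, 0.521, -0.0]
wrist_force: [-5.1, 3.3, 14.9]
opening: 0.535
grasp_force: 64.2
```

>>> move_arm(plan=[0,0,0.02,0,0,0,0,0,0.02,0,0,0,0,0,0.02,0,0,0,0,0,0.6,0,0,0,0,0,1.6,0,0,0,0.3,0.8,2.6,0,0,0,0.6,1.8,3.2,0,0,0,1.0,2.8,3.5,0,0,0,1.4,3.8,3.5,0,0,0,1.8,4.8,3.5,0,0,0], grip=58)

```text
time_s: 23.65
eef_pos: [0.5419, -0.017, 0.1465]
eef_rot: [0.0, 0.854, 0.52, 0.0]
wrist_force: [-0.1, -0.9, 0.3]
opening: 0.678
grasp_force: 0.0
```

>>> move_arm(plan=[0.4,0.9,0,0,0,0.18,0.7,1.8,0,0,0,0.36,1.0,2.6,0,0,0,0.54,1.0,2.6,0,0,0,0.6], grip=85)

```text
time_s: 24.15
eef_pos: [0.5915, 0.1144, 0.1456]
eef_rot: [-0.0, 0.659, 0.752, 0.0]
wrist_force: [0.2, -0.4, 0.3]
opening: 0.994
grasp_force: 0.0
```

Run:
```python
from n import *
o=ctrl.get_obs();q=o['eef_rot'];print(o['time_s'],o['eef_pos'],2*np.degrees(np.arctan2(q[2],q[1]))-90)
s=cam('scene');c=cam('top')
grey=lambda h,s,v:(s<90)
for n,k,b,g in(('T',c,(338,225,388,275),None),('S',s,(335,148,382,182),None)):
    m=rect(k,(325,145,390,190) if n=='S' else (330,220,392,278),blue,.012,n+' tray')
    # block pixels: non-blue inside the tray's hull
    h=cv2.convexHull(np.argwhere(m)[:,::-1].astype(np.int32)); H=np.zeros_like(m);cv2.fillConvexPoly(H,h,1)
    hull=pos(k,h.reshape(-1,2),.012)[:,:2]*1000; print('hull rect',cv2.minAreaRect(hull.astype(np.float32)))
    nb=H&~m&1; n_,l,st,_=cv2.connectedComponentsWithStats(nb.astype(np.uint8)); i=1+np.argmax(st[1:,4]); bm=l==i
    v,u=np.nonzero(bm); P=pos(k,np.c_[u,v],.031)[:,:2]*1000; print('block n',len(u),'mean z31',P.mean(0).round(1),cv2.minAreaRect(P.astype(np.float32)),'z4',cv2.minAreaRect((pos(k,np.c_[u,v],.004)[:,:2]*1000).astype(np.float32))[0])
print('\n'.join(' '.join('%3d'%x for x in r) for r in cv2.cvtColor(c['pixels'],cv2.COLOR_RGB2HSV)[226:276:3,338:386:3,1]))
```

```text
24.15 [0.59152638 0.11437831 0.14561714] 7.5066515150387545
T tray n 572 rect c [ 448.8 -271.6] size [103.6  94.5] ang 62.1 | mean [ 449.8 -275.8] pca deg 168.0
hull rect ((448.7635498046875, -271.5578308105469), (99.90316772460938, 90.80669403076172), 62.13106918334961)
block n 606 mean z31 [ 448.8 -261.7] ((449.65130615234375, -259.8518371582031), (87.99309539794922, 53.3889045715332), 62.81437301635742) z4 (448.52471923828125, -265.83148193359375)
S tray n 100 rect c [ 411.1 -246. ] size [102.6  27.7] ang 70.5 | mean [ 411.5 -247.9] pca deg 65.1
hull rect ((411.19012451171875, -245.89993286132812), (96.91019439697266, 22.95945930480957), 70.4913101196289)
block n 32 mean z31 [ 413.8 -233. ] ((414.4497375488281, -228.374267578125), (69.4897232055664, 7.815993309020996), 70.01179504394531) z4 (420.74456787109375, -259.1994323730469)
 38  38  38  40  38  49  32  39  40  36  39  38  36  37  38  39
 38  36  37  39  62 116 112  44  35  40  38  36  40  37  39  38
 38  38  35  37 110 117 121 119 108  42  31  37  37  36  38  38
 36  38  36  51 107 119 120 115 120 118 110  44  33  37  37  34
 39  39  36 122  15  27  90 121 121 122 122 121 118  41  36  40
 39  34  38 101  46  34  38  19  76 115 121 128 125 129 114  36
 34  34 117  16  38  32  28  37  33  25  81 124 126 126 118 115
 39  48 106  42  29  36  38  29  34  31  39  22  88 133 124  90
 32 114  25  41  42  33  36  31  36  34  37  31  29 124 104  13
 43 119 105  25  29  33  39  34  38  34  36  37  73 128 105  37
124 125 124 122  93  11  33  33  39  36  41  33 120 123  26  37
 28  26 112 123 129 120  87  29  33  34  39  73 127  99  37  36
 34  31  28  47 124 124 125 125  94  20  33 120 122  28  40  38
 31  31  31  33  29  57 122 123 125 131 122 120 103  36  37  40
 30  30  31  30  31  30  24  51 119 121 119 122  23  38  40  38
 31  30  30  31  28  28  31  28  27  50 125 109  36  37  37  40
 31  28  30  30  30  28  29  28  30  31  30   4  35  38  36  38
```

```bash
cat > prof.py <<'E'
from n import *
def prof(k,cen,ang,z,L,step=.003):
    e=np.array([np.cos(ang),np.sin(ang)]); t=np.arange(-L,L+1e-9,step)
    uv=proj(k,np.c_[np.array(cen)+t[:,None]*e,np.full(len(t),z)]).astype(np.float32)
    hsv=cv2.cvtColor(k['pixels'],cv2.COLOR_RGB2HSV); rgb=cv2.remap(k['pixels'],uv[:,:1],uv[:,1:],1)[:,0]
    for a,r in zip(t,rgb): print('%d:%s'%(round(a*1000),'/'.join(map(str,r))),end='  ')
    print()
E
python3 - <<'E'
from prof import *
c=cam('top')
for off in (-.012,.012):
    for ang,L in((np.radians(62.7),.066),):
        e=np.array([np.cos(ang-np.pi/2),np.sin(ang-np.pi/2)])
        prof(c,np.array([.449,-.2725])+off*e,ang,.012,L)
for off in (-.02,.0):
    ang=np.radians(-27.3); e=np.array([-np.sin(ang),np.cos(ang)]); prof(c,np.array([.449,-.2725])+off*e,ang,.012,.06)
E
```

```text
-66:158/149/136  -63:159/148/135  -60:159/148/136  -57:145/138/130  -54:95/98/107  -51:51/59/79  -48:47/59/80  -45:52/69/101  -42:51/71/104  -39:52/69/99  -36:56/65/84  -33:68/63/64  -30:77/71/65  -27:75/70/65  -24:77/72/67  -21:77/72/66  -18:78/73/68  -15:77/73/66  -12:78/72/67  -9:79/73/67  -6:77/73/67  -3:77/72/67  0:78/73/67  3:79/73/68  6:79/73/68  9:78/74/68  12:80/74/69  15:80/73/69  18:78/72/67  21:80/74/69  24:80/75/70  27:81/74/69  30:79/73/68  33:76/71/66  36:63/58/54  39:51/45/44  42:48/49/52  45:50/56/75  48:55/69/98  51:54/68/94  54:84/84/87  57:132/126/116  60:163/154/140  63:165/156/143  66:161/151/138  
-66:154/145/131  -63:154/145/131  -60:153/143/130  -57:135/126/120  -54:87/90/103  -51:49/59/84  -48:47/59/84  -45:52/69/100  -42:52/70/103  -39:50/67/97  -36:56/63/82  -33:63/60/59  -30:74/69/64  -27:75/68/65  -24:75/70/64  -21:74/70/64  -18:77/71/66  -15:73/68/63  -12:74/69/65  -9:76/72/67  -6:74/70/64  -3:73/69/64  0:74/68/63  3:74/68/63  6:73/66/62  9:74/69/64  12:74/69/65  15:74/69/64  18:75/69/64  21:76/70/65  24:75/70/66  27:77/71/66  30:75/68/64  33:74/69/64  
[... 617 characters left out ...]
  39:51/68/99  42:51/68/97  45:55/69/95  48:91/93/105  51:135/127/120  54:152/142/130  57:155/145/132  60:156/146/133  
-60:162/157/143  -57:163/158/144  -54:161/155/143  -51:136/134/128  -48:84/93/110  -45:55/70/100  -42:52/70/102  -39:53/72/107  -36:54/74/108  -33:54/71/103  -30:55/64/85  -27:64/63/66  -24:75/70/65  -21:79/73/67  -18:78/72/68  -15:77/72/67  -12:78/73/67  -9:74/70/64  -6:74/70/64  -3:76/71/66  0:76/71/66  3:76/70/66  6:74/69/65  9:75/69/64  12:74/68/63  15:72/67/62  18:68/66/65  21:59/63/76  24:55/68/95  27:54/71/102  30:54/70/101  33:53/70/101  36:52/70/101  39:54/69/100  42:52/67/96  45:56/69/97  48:87/90/102  51:128/120/113  54:146/137/125  57:153/143/130  60:154/145/132
```

>>> move_arm(plan=[-0.3,-0.8,0,0,0,-0.07,-0.6,-1.6,0,0,0,-0.14,-0.9,-2.4,0,0,0,-0.21,-1.2,-3.2,0,0,0,-0.28,-1.5,-4,0,0,0,-0.35,-1.8,-4.8,0,0,0,-0.42,-2.1,-5.6,0,0,0,-0.49,-2.4,-6.4,0,0,0,-0.55,-2.7,-7.2,0,0,0,-0.607,-2.8,-7.46,0,0,0,-0.607], grip=62)

```text
time_s: 25.55
eef_pos: [0.4499, -0.2641, 0.1462]
eef_rot: [0.0, 0.857, 0.515, -0.0]
wrist_force: [0.1, 0.1, -0.5]
opening: 0.73
grasp_force: 0.0
```

>>> move_arm(plan=[0,0,0,0,0,0,0,0,0,0,0,0])

```text
time_s: 25.8
eef_pos: [0.4514, -0.2606, 0.146]
eef_rot: [-0.0, 0.856, 0.518, 0.0]
wrist_force: [0.3, -0.2, -0.3]
opening: 0.723
grasp_force: 0.0
```

>>> move_arm(plan=[0,0.03,-1,0,0,0.006,0,0.03,-2,0,0,0.006,0,0.03,-2.9,0,0,0.006,0,0.03,-3.3,0,0,0.006,0,0.03,-3.4,0,0,0.006,0,0.03,-3.4,0,0,0.006])

```text
time_s: 26.55
eef_pos: [0.4519, -0.2597, -0.0234]
eef_rot: [0.0, 0.854, 0.521, 0.0]
wrist_force: [0.3, -0.4, 0.3]
opening: 0.726
grasp_force: 0.0
```

>>> move_arm(plan=[0,0,0,0,0,0,0,0,0,0,0,0,0,0,0,0,0,0,0,0,0,0,0,0], grip=40)

```text
time_s: 27.05
eef_pos: [0.4526, -0.2611, -0.0221]
eef_rot: [0.002, 0.854, 0.52, 0.001]
wrist_force: [1.9, 1.8, 6.7]
opening: 0.528
grasp_force: 62.1
```

>>> move_arm(plan=[0,0,0.12,0,0,0,0.01,-0.06,0.12,0,0,0,0.01,-0.12,0.12,0,0,0,0.01,-0.12,0.06,0,0,0,0.01,-0.12,0.01,0,0,0,0.01,-0.12,-0.01,0,0,0,0.01,-0.12,-0.01,0,0,0])

```text
time_s: 27.92
eef_pos: [0.4516, -0.2663, -0.0222]
eef_rot: [-0.0, 0.854, 0.52, -0.0]
wrist_force: [-9.4, 5.5, 26.6]
opening: 0.532
grasp_force: 64.3
```

>>> move_arm(plan=[0,0,0.02,0,0,0,0,0,0.02,0,0,0,0,0,0.02,0,0,0,0,0,0.6,0,0,0,0,0,1.6,0,0,0,0.3,0.8,2.6,0,0,0.1,0.6,1.6,3.2,0,0,0.2,0.9,2.4,3.2,0,0,0.3,1.2,3.2,3.2,0,0,0.4,1.5,4,3.2,0,0,0.5], grip=58)

```text
time_s: 29.18
eef_pos: [0.527, -0.0648, 0.1354]
eef_rot: [-0.0, 0.698, 0.716, -0.0]
wrist_force: [0.7, -0.6, 0.5]
opening: 0.676
grasp_force: 0.0
```

>>> move_arm(plan=[0.4,0.9,0,0,0,0.1,0.8,1.8,0,0,0,0.2,1.2,2.7,0,0,0,0.22,1.6,3.6,0,0,0,0.22,1.7,4,0,0,0,0.22,1.7,4,0,0,0,0.22], grip=70)

```text
time_s: 29.92
eef_pos: [0.6113, 0.1348, 0.1349]
eef_rot: [-0.0, 0.615, 0.788, -0.0]
wrist_force: [-0.0, -1.4, 0.4]
opening: 0.818
grasp_force: 0.0
```

Run:
```python
from prof import *
o=ctrl.get_obs();q=o['eef_rot'];print(o['time_s'],o['eef_pos'],2*np.degrees(np.arctan2(q[2],q[1]))-90)
c=cam('top')
for off in (-.012,.012):
    ang=np.radians(62.7);e=np.array([np.cos(ang-np.pi/2),np.sin(ang-np.pi/2)]);prof(c,np.array([.449,-.2725])+off*e,ang,.012,.06)
for off in (-.02,.01):
    ang=np.radians(-27.3); e=np.array([-np.sin(ang),np.cos(ang)]); prof(c,np.array([.449,-.2725])+off*e,ang,.012,.054)
```

```text
29.925 [0.61125091 0.13484799 0.1348526 ] 14.048247912240726
-60:161/149/137  -57:147/139/131  -54:96/98/107  -51:52/61/81  -48:45/56/80  -45:50/66/97  -42:52/60/80  -39:65/61/61  -36:76/71/66  -33:77/71/67  -30:78/72/67  -27:78/73/67  -24:79/74/67  -21:77/72/66  -18:79/75/69  -15:79/75/70  -12:78/72/67  -9:78/73/67  -6:77/71/67  -3:78/72/68  0:78/73/67  3:78/74/68  6:79/74/70  9:80/74/69  12:80/74/69  15:81/76/69  18:79/74/69  21:80/74/70  24:81/76/71  27:78/73/67  30:66/62/57  33:54/49/47  36:48/47/49  39:50/57/73  42:54/69/97  45:57/74/107  48:56/73/104  51:57/69/95  54:82/81/85  57:136/128/118  60:160/151/137  
-60:153/143/131  -57:135/129/122  -54:88/92/104  -51:50/62/84  -48:47/59/84  -45:52/67/97  -42:57/67/87  -39:65/62/64  -36:74/68/63  -33:74/69/64  -30:76/71/66  -27:76/70/66  -24:76/71/66  -21:76/72/65  -18:76/71/66  -15:78/73/68  -12:76/71/65  -9:75/68/65  -6:73/68/63  -3:78/73/66  0:77/72/66  3:74/70/64  6:76/71/65  9:77/73/67  12:76/72/67  15:77/72/68  18:76/72/67  21:77/73/67  24:78/73/67  27:76/71/65  30:65/60/56  33:51/46/43  36:47/44/46  39:48/54/68  42:54/67/95  45
[... 415 characters left out ...]
/66  18:76/72/67  21:72/69/65  24:65/67/78  27:55/69/96  30:53/69/101  33:52/72/103  36:52/70/102  39:54/70/102  42:53/68/98  45:57/70/95  48:94/95/106  51:137/130/122  54:156/145/133  
-54:161/155/142  -51:136/133/127  -48:86/94/109  -45:57/72/102  -42:54/72/103  -39:55/74/108  -36:55/74/109  -33:56/75/109  -30:55/73/107  -27:56/70/98  -24:62/67/77  -21:72/69/65  -18:79/74/68  -15:79/74/68  -12:80/74/69  -9:81/74/69  -6:81/76/70  -3:80/75/70  0:77/70/67  3:79/74/68  6:78/74/68  9:79/74/69  12:76/73/66  15:76/71/66  18:74/68/63  21:73/68/65  24:61/64/73  27:55/67/93  30:53/70/102  33:55/72/103  36:53/71/103  39:54/71/103  42:53/69/98  45:59/71/99  48:93/95/107  51:137/130/123  54:159/149/136
```

>>> move_arm(plan=[0,0.1,0,0,0,0,0,0.19,0,0,0,0,0,0.19,-0.8,0,0,0,0,0.19,-1.7,0,0,0,0,0.19,-2.4,0,0,0,0,0.19,-2.9,0,0,0,0,0.19,-2.9,0,0,0], grip=72)

```text
time_s: 30.85
eef_pos: [0.6095, 0.1428, -0.0116]
eef_rot: [-0.002, 0.617, 0.787, -0.002]
wrist_force: [1.0, 0.7, -0.6]
opening: 0.841
grasp_force: 0.0
```

Run:
```python
from n import *
o=ctrl.get_obs();q=o['eef_rot'];print(o['time_s'],o['eef_pos'],2*np.degrees(np.arctan2(q[2],q[1]))-90,o['opening']*85.4)
s=cam('scene')
m=mask(s,(205,205,265,260),lambda h,s,v:(s>110)&((h<8)|(h>172))&(v>60))
rect(s,(205,205,265,260),red,.0085,'red',False)
```

```text
30.85 [ 0.60948978  0.14277525 -0.01160428] 13.877718897481657 71.85894095794026
red n 167 rect c [609.5 151.4] size [94.2 62.9] ang 14.2 | mean [612.  156.2] pca deg -169.5
```

>>> move_arm(plan=[0,0.02,-0.15,0,0,0,0,0.02,-0.3,0,0,0,0,0.02,-0.36,0,0,0,0,0.02,-0.36,0,0,0])

```text
time_s: 31.4
eef_pos: [0.6115, 0.1444, -0.0276]
eef_rot: [-0.0, 0.616, 0.788, -0.0]
wrist_force: [-0.8, 0.2, -1.1]
opening: 0.845
grasp_force: 0.0
```

>>> move_arm(plan=[0,0,-0.04,0,0,0,0,0,-0.06,0,0,0])

```text
time_s: 31.65
eef_pos: [0.6118, 0.1444, -0.0304]
eef_rot: [0.0, 0.616, 0.788, 0.0]
wrist_force: [-0.9, -0.7, -0.7]
opening: 0.841
grasp_force: 0.0
```

>>> move_arm(plan=[0,0,-0.02,0,0,0,0,0,-0.04,0,0,0])

```text
time_s: 31.9
eef_pos: [0.6117, 0.1443, -0.0324]
eef_rot: [0.0, 0.616, 0.788, 0.0]
wrist_force: [0.3, -0.3, -0.5]
opening: 0.843
grasp_force: 0.0
```

>>> move_arm(plan=[0,0,-0.02,0,0,0,0,0,-0.04,0,0,0])

```text
time_s: 32.15
eef_pos: [0.6117, 0.1443, -0.0344]
eef_rot: [0.0, 0.616, 0.788, 0.0]
wrist_force: [0.2, 0.1, -0.3]
opening: 0.842
grasp_force: 0.0
```

>>> move_arm(plan=[0,0,-0.02,0,0,0,0,0,-0.04,0,0,0])

```text
time_s: 32.4
eef_pos: [0.6117, 0.1443, -0.0365]
eef_rot: [0.0, 0.616, 0.788, -0.0]
wrist_force: [-0.4, 0.3, -0.6]
opening: 0.844
grasp_force: 0.0
```

>>> move_arm(plan=[0,0,0,0,0,0,0,0,0,0,0,0,0,0,0,0,0,0], grip=64)

```text
time_s: 32.78
eef_pos: [0.6128, 0.1444, -0.0353]
eef_rot: [0.001, 0.616, 0.788, 0.001]
wrist_force: [0.5, -0.7, 5.4]
opening: 0.751
grasp_force: 2.9
```

>>> move_arm(plan=[0,0,-0.02,0,0,0,0,0,-0.02,0,0,0])

```text
time_s: 33.02
eef_pos: [0.6128, 0.1444, -0.0353]
eef_rot: [0.001, 0.616, 0.788, 0.001]
wrist_force: [-3.5, -0.1, 12.3]
opening: 0.751
grasp_force: 6.4
```

>>> move_arm(plan=[0,0,0.1,0,0,0,0,0,0.1,0,0,0])

```text
time_s: 33.28
eef_pos: [0.612, 0.1444, -0.0321]
eef_rot: [0.0, 0.616, 0.788, 0.0]
wrist_force: [-0.4, -0.3, -0.1]
opening: 0.752
grasp_force: 0.0
```

>>> move_arm(plan=[0,0,0,0,0,0,0,0,0,0,0,0,0,0,0,0,0,0,0,0,0,0,0,0], grip=50)

```text
time_s: 33.78
eef_pos: [0.6121, 0.1444, -0.0319]
eef_rot: [0.0, 0.616, 0.788, 0.0]
wrist_force: [-0.0, 0.1, 5.3]
opening: 0.676
grasp_force: 64.5
```

>>> move_arm(plan=[0,0,0.2,0,0,0,0,0,0.6,0,0,0,0,0,1.1,0,0,0,0,-0.4,1.4,0,0,0.12,0,-1.1,1.4,0,0,0.26,0.1,-1.8,1.4,0,0,0.4,0.1,-2.5,1.4,0,0,0.54,0.1,-3.2,1.4,0,0,0.68,0.2,-3.9,1.4,0,0,0.8,0.2,-4.5,1.4,0,0,0.9])

```text
time_s: 35.02
eef_pos: [0.6224, -0.0823, 0.0391]
eef_rot: [0.001, 0.211, 0.978, -0.0]
wrist_force: [-0.1, -0.0, -0.7]
opening: 0.677
grasp_force: 64.1
```

>>> move_arm(plan=[0,-0.6,0,0,0,0.08,0,-1.2,0,0,0,0.16,0,-1.5,0,0,0,0.19,0,-1.5,0,0,0,0.19,0,-1.5,0,0,0,0.19])

```text
time_s: 35.65
eef_pos: [0.6218, -0.155, 0.0382]
eef_rot: [0.0, 0.119, 0.993, 0.0]
wrist_force: [0.3, -0.4, 0.3]
opening: 0.678
grasp_force: 64.1
```

```bash
python3 -c "
from h import *
o=ctrl.get_obs();q=o['eef_rot'];print(o['eef_pos'],2*np.degrees(np.arctan2(q[2],q[1]))-90,o['opening'],o['grasp_force'],o['q'].round(2))"
```

```text
[ 0.62180321 -0.15503299  0.03816288] 76.35052387288849 0.6778629833329849 64.12733674049377 [-0.43  0.49  1.54  0.    1.11 -1.76]
```

>>> move_arm(plan=[0.06,-0.08,0,0,0,0.003,0.06,-0.08,-0.4,0,0,0.003,0.06,-0.08,-0.8,0,0,0.003,0.06,-0.08,-1.04,0,0,0.003,0.06,-0.08,-1.06,0,0,0.003,0.06,-0.08,-1.06,0,0,0.003])

```text
time_s: 36.4
eef_pos: [0.6249, -0.1598, -0.0154]
eef_rot: [0.0, 0.117, 0.993, -0.0]
wrist_force: [-0.4, -0.4, -0.0]
opening: 0.675
grasp_force: 64.1
```

>>> move_arm(plan=[0,0,-0.04,0,0,0,0,0,-0.06,0,0,0])

```text
time_s: 36.65
eef_pos: [0.6251, -0.1598, -0.0179]
eef_rot: [0.0, 0.117, 0.993, -0.0]
wrist_force: [-0.0, -0.2, -0.8]
opening: 0.677
grasp_force: 64.1
```

>>> move_arm(plan=[0,0,-0.03,0,0,0,0,0,-0.03,0,0,0])

```text
time_s: 36.9
eef_pos: [0.6247, -0.1596, -0.0199]
eef_rot: [-0.0, 0.117, 0.993, 0.0]
wrist_force: [-0.5, 0.1, -0.2]
opening: 0.68
grasp_force: 64.1
```

>>> move_arm(plan=[0,0,-0.02,0,0,0,0,0,-0.02,0,0,0])

```text
time_s: 37.15
eef_pos: [0.6248, -0.1597, -0.0204]
eef_rot: [0.0, 0.117, 0.993, -0.0]
wrist_force: [-2.1, 0.8, 4.9]
opening: 0.68
grasp_force: 64.6
```

>>> move_arm(plan=[0,0,-0.01,0,0,0,0,0,-0.01,0,0,0])

```text
time_s: 37.4
eef_pos: [0.6249, -0.1597, -0.0204]
eef_rot: [0.0, 0.117, 0.993, -0.0]
wrist_force: [-3.5, 2.0, 7.8]
opening: 0.677
grasp_force: 65.1
```

>>> move_arm(plan=[0,0,0,0,0,0,0,0,0,0,0,0,0,0,0.3,0,0,0,0,0,1.0,0,0,0,0,0,2,0,0,0,0,0.8,2.8,0,0,-0.15,0,1.7,3,0,0,-0.3,0,2.6,3,0,0,-0.45,0,3.5,3,0,0,-0.6,0,4.4,3,0,0,-0.75], grip=74)

```text
time_s: 38.65
eef_pos: [0.6249, 0.0618, 0.1299]
eef_rot: [0.001, 0.475, 0.88, 0.0]
wrist_force: [0.3, -0.6, 0.7]
opening: 0.865
grasp_force: 0.0
```

>>> move_arm(plan=[-0.1,0.7,0,0,0,-0.12,-0.2,1.4,0,0,0,-0.24,-0.26,1.66,0,0,0,-0.34,-0.26,1.66,0,0,0,-0.34,-0.26,1.66,0,0,0,-0.34])

```text
time_s: 39.28
eef_pos: [0.6121, 0.1428, 0.1292]
eef_rot: [0.0, 0.614, 0.789, 0.0]
wrist_force: [-0.0, -0.7, 0.7]
opening: 0.869
grasp_force: 0.0
```

Run:
```python
from prof import *
o=ctrl.get_obs();q=o['eef_rot'];print(o['time_s'],o['eef_pos'],2*np.degrees(np.arctan2(q[2],q[1]))-90)
c=cam('top')
dk=lambda h,s,v:(v<105)
rect(c,(300,160,345,215),dk,.0285,'tile z28.5')
m=rect(c,(300,160,345,215),lambda h,s,v:(v<120),.0285,'tile120')
for a,off in((-13.8,-.015),(-13.8,.015),(76.2,-.02),(76.2,.02)):
    A=np.radians(a);e=np.array([-np.sin(A),np.cos(A)]); prof(c,np.array([.622,-.167])+off*e,A,.0285,.063 if a<0 else .048)
```

```text
39.275 [0.61206121 0.14276742 0.12916802] 14.188141346124965
tile z28.5 n 756 rect c [ 622.  -158.9] size [ 65.5 104.8] ang 75.4 | mean [ 623.3 -159.6] pca deg 166.7
tile120 n 804 rect c [ 621.7 -158.6] size [ 67.2 106.8] ang 75.4 | mean [ 622.7 -159.4] pca deg 166.7
-63:166/156/142  -60:168/157/144  -57:159/148/136  -54:117/109/99  -51:72/68/63  -48:66/62/57  -45:61/56/50  -42:52/47/43  -39:50/46/42  -36:50/45/40  -33:50/46/42  -30:52/47/44  -27:52/47/43  -24:50/45/41  -21:50/46/42  -18:49/46/42  -15:51/45/40  -12:50/44/42  -9:50/45/42  -6:50/46/42  -3:47/45/38  0:51/48/42  3:49/45/39  6:51/46/41  9:50/46/42  12:49/45/41  15:49/44/41  18:51/46/43  21:51/46/41  24:50/47/43  27:50/47/42  30:50/47/43  33:50/46/42  36:52/47/43  39:52/48/43  42:48/45/40  45:52/47/43  48:87/79/73  51:141/130/119  54:157/147/133  57:160/150/136  60:162/151/138  63:164/153/139  
-63:166/159/145  -60:167/158/144  -57:158/149/137  -54:121/114/105  -51:78/73/68  -48:67/63/60  -45:63/60/57  -42:54/50/47  -39:51/47/43  -36:50/46/41  -33:53/48/45  -30:50/44/40  -27:50/47/42  -24:54/50/43  -21:74/62/47  -18:99/81/
[... 631 characters left out ...]
6/42  3:49/44/39  6:51/48/43  9:52/46/42  12:49/44/40  15:52/46/43  18:50/47/43  21:48/46/40  24:50/45/42  27:50/46/42  30:51/45/40  33:54/49/46  36:75/70/64  39:115/108/98  42:150/141/128  45:165/156/142  48:166/157/143  
-48:149/138/125  -45:151/140/127  -42:154/144/130  -39:156/145/132  -36:158/146/134  -33:162/151/137  -30:163/152/137  -27:156/146/132  -24:124/116/105  -21:73/68/61  -18:49/45/41  -15:50/45/42  -12:51/47/43  -9:49/46/42  -6:49/46/41  -3:55/48/42  0:85/69/50  3:116/93/60  6:114/91/58  9:103/84/57  12:102/82/55  15:82/68/50  18:56/49/42  21:51/47/42  24:50/46/42  27:49/45/41  30:51/48/43  33:57/53/47  36:70/65/58  39:100/94/86  42:136/130/118  45:162/155/142  48:167/160/146
```

Run:
```python
import numpy as np
ob=[(13.7,(0,6.5)),(13.8,(.4,7.4)),(-27.3,(3.7,6.5)),(76.4,(-1.2,.8))]
A=[];y=[]
for a,d in ob:
    t=np.radians(a);c,s=np.cos(t),np.sin(t)
    A+=[[-c,s,1,0],[-s,-c,0,1]];y+=list(d)
A=np.array(A);x,r,_,_=np.linalg.lstsq(A,y,rcond=None);print(x.round(2),(A@x-y).round(2))
# predicted reported-minus-top for given yaw
f=lambda a:(np.array([[-np.cos(a),np.sin(a),1,0],[-np.sin(a),-np.cos(a),0,1]])@x).round(1)
for a in(76.4,-103.6,84.3,-95.7,14): print(a,f(np.radians(a)))
```

```text
[ 2.11 -4.77  3.52  2.17] [ 0.34 -0.2  -0.07 -1.11  0.13  0.87 -0.41  0.43]
76.4 [-1.6  1.2]
-103.6 [8.7 3.1]
84.3 [-1.4  0.5]
-95.7 [8.5 3.8]
14 [0.3 6.3]
```

>>> move_arm(plan=[0,-0.7,0,0,0,0.12,0,-1.4,0,0,0,0.25,0,-2.1,0,0,0,0.38,0.1,-2.8,0,0,0,0.51,0.1,-3.5,0,0,0,0.64,0.1,-4.2,0,0,0,0.77,0.2,-4.9,0,0,0,0.9,0.2,-5.5,0,0,0,1.0,0.26,-6.05,0,0,0,1.086,0.26,-6.05,0,0,0,1.086])

```text
time_s: 40.58
eef_pos: [0.6245, -0.1622, 0.1287]
eef_rot: [0.0, 0.121, 0.993, -0.0]
wrist_force: [-0.2, -0.1, -0.0]
opening: 0.87
grasp_force: 0.0
```

>>> move_arm(plan=[0,0,0,0,0,0,0,0,0,0,0,0])

```text
time_s: 40.83
eef_pos: [0.6246, -0.1583, 0.1286]
eef_rot: [-0.0, 0.119, 0.993, 0.0]
wrist_force: [-0.1, 0.3, 0.0]
opening: 0.863
grasp_force: 0.0
```

```bash
cat > st.py <<'E'
from h import *
o=ctrl.get_obs();q=o['eef_rot'];print(o['time_s'],o['eef_pos'].round(4),(2*np.degrees(np.arctan2(q[2],q[1]))-90).round(2),o['opening'].round(3),o['wrist_force'].round(1),o['q'].round(2))
E
python3 st.py
```

```text
Traceback (most recent call last):
  File "st.py", line 2, in <module>
    o=ctrl.get_obs();q=o['eef_rot'];print(o['time_s'],o['eef_pos'].round(4),(2*np.degrees(np.arctan2(q[2],q[1]))-90).round(2),o['opening'].round(3),o['wrist_force'].round(1),o['q'].round(2))
                                                                                                                              ^^^^^^^^^^^^^^^^^^
AttributeError: 'float' object has no attribute 'round'
```

>>> move_arm(plan=[0,-0.03,-1,0,0,0,0,-0.03,-2,0,0,0,0,-0.03,-2.7,0,0,0,0,-0.03,-2.9,0,0,0,0,-0.03,-2.96,0,0,0,0,-0.03,-2.96,0,0,0])

```text
time_s: 41.58
eef_pos: [0.6261, -0.161, -0.0176]
eef_rot: [0.001, 0.119, 0.993, -0.0]
wrist_force: [0.4, 0.9, 0.0]
opening: 0.866
grasp_force: 0.0
```

>>> move_arm(plan=[0,0,0,0,0,0,0,0,0,0,0,0,0,0,0,0,0,0,0,0,0,0,0,0,0,0,0,0,0,0], grip=50)

```text
time_s: 42.2
eef_pos: [0.6263, -0.1612, -0.0168]
eef_rot: [0.002, 0.119, 0.993, -0.0]
wrist_force: [-1.0, 0.8, 7.3]
opening: 0.671
grasp_force: 62.3
```

```bash
sed -i "s/o\['opening'\].round(3)/round(o['opening'],3)/" st.py; python3 st.py
```

```text
42.2 [ 0.6263 -0.1612 -0.0168] 76.32 0.671 [-1.   0.8  7.3] [-0.44  0.58  1.54  0.    1.02 -1.77]
```

>>> move_arm(plan=[0,0,0,0,0,0,0,0,0,0,0,0,0,0,-0.08,0,0,0,0,0,-0.1,0,0,0], grip=68)

```text
time_s: 42.7
eef_pos: [0.6243, -0.1604, -0.0251]
eef_rot: [-0.0, 0.119, 0.993, 0.0]
wrist_force: [0.0, -0.1, 0.3]
opening: 0.798
grasp_force: 0.0
```

```bash
python3 st.py
```

```text
42.7 [ 0.6243 -0.1604 -0.0251] 76.32 0.798 [ 0.  -0.1  0.3] [-0.44  0.59  1.54 -0.    1.01 -1.77]
```

>>> move_arm(plan=[0,0,0,0,0,0,0,0,0,0,0,0,0,0,0,0,0,0,0,0,0,0,0,0], grip=50)

```text
time_s: 43.2
eef_pos: [0.6247, -0.1606, -0.0245]
eef_rot: [-0.0, 0.119, 0.993, 0.0]
wrist_force: [-0.1, -0.4, -0.6]
opening: 0.68
grasp_force: 64.1
```

```bash
python3 st.py
```

```text
43.2 [ 0.6247 -0.1606 -0.0245] 76.32 0.68 [-0.1 -0.4 -0.6] [-0.44  0.59  1.54 -0.    1.01 -1.77]
```

>>> move_arm(plan=[0,0,0.12,0,0,0,-0.04,-0.06,0.12,0,0,0,-0.08,-0.11,0.12,0,0,0,-0.08,-0.11,0.12,0,0,0,-0.08,-0.11,0.06,0,0,0,-0.08,-0.11,0.01,0,0,0,-0.08,-0.11,0.0,0,0,0])

```text
time_s: 44.08
eef_pos: [0.6206, -0.166, -0.0245]
eef_rot: [-0.0, 0.119, 0.993, 0.0]
wrist_force: [-1.8, -0.1, 2.9]
opening: 0.683
grasp_force: 64.4
```

>>> move_arm(plan=[0,0,-0.01,0,0,0,0,0,-0.02,0,0,0])

```text
time_s: 44.32
eef_pos: [0.6206, -0.1661, -0.0246]
eef_rot: [-0.0, 0.119, 0.993, 0.0]
wrist_force: [-5.6, 1.6, 9.8]
opening: 0.681
grasp_force: 65.1
```

>>> move_arm(plan=[0,0,0.02,0,0,0,0,0,0.02,0,0,0,0,0,0.02,0,0,0,0,0,0.8,0,0,0,0,0,1.8,0,0,0,-0.4,0,2.6,0,0,0,-1.3,0.1,3,0,0,0,-2.2,0.2,3,0,0,0,-3.1,0.3,3,0,0,0,-3.6,0.3,3,0,0,0], grip=74)

```text
time_s: 45.58
eef_pos: [0.4387, -0.1505, 0.1244]
eef_rot: [-0.0, 0.119, 0.993, 0.0]
wrist_force: [0.3, 0.4, 0.7]
opening: 0.869
grasp_force: 0.0
```

Run:
```python
import st
from prof import *
c=cam('top')
print('black tile');
for a,off in((-13.8,-.015),(76.2,-.02),(76.2,.02)):
    A=np.radians(a);e=np.array([-np.sin(A),np.cos(A)]); prof(c,np.array([.622,-.167])+off*e,A,.0285,.06 if a<0 else .045)
r2=lambda h,s,v:((h<10)|(h>170))&(s>100)
rect(c,(185,165,240,220),r2,.0085,'red tile',False)
rect(c,(235,225,275,285),red,.008,'red stand')
print('red stand');
for a,off in((-5.7,-.015),(-5.7,.015),(84.3,0),(84.3,-.02),(84.3,.02)):
    A=np.radians(a);e=np.array([-np.sin(A),np.cos(A)]); prof(c,np.array([.4405,.0192])+off*e,A,.008,.06 if a<0 else .033)
```

```text
45.575 [ 0.4387 -0.1505  0.1244] 76.31 0.869 [0.3 0.4 0.7] [-0.59  0.01  1.94 -0.    1.19 -1.92]
black tile
-60:161/152/139  -57:155/146/132  -54:112/107/95  -51:65/61/56  -48:48/45/40  -45:46/42/38  -42:43/41/37  -39:47/42/38  -36:47/43/38  -33:46/43/38  -30:46/42/39  -27:45/41/39  -24:45/42/37  -21:46/41/37  -18:46/42/38  -15:44/40/36  -12:60/52/42  -9:86/70/50  -6:78/66/49  -3:53/47/40  0:47/43/40  3:48/43/38  6:52/48/40  9:49/44/38  12:48/42/38  15:47/42/38  18:48/42/39  21:49/43/39  24:49/45/40  27:47/42/37  30:49/44/40  33:47/44/40  36:49/43/42  39:48/43/41  42:50/45/42  45:57/52/48  48:95/90/82  51:144/134/122  54:153/143/131  57:156/146/133  60:158/148/135  
-45:161/151/137  -42:161/151/137  -39:163/154/140  -36:162/152/139  -33:144/136/123  -30:91/85/76  -27:51/47/43  -24:48/43/41  -21:48/45/41  -18:48/44/39  -15:48/43/39  -12:47/42/39  -9:46/41/37  -6:48/42/38  -3:47/44/39  0:48/44/39  3:48/44/40  6:48/46/42  9:48/45/41  12:49/44/40  15:48/43/41  18:50/46/43  21:48/44/41  24:48/42/39  27:54/50/45  30:78/73/66  33:114/107/99  36:147/138/126  39:160/152/139  42:162/153/139  4
[... 2101 characters left out ...]
7:144/135/122  30:144/135/122  33:146/136/123  
-33:100/94/85  -30:102/95/85  -27:100/93/84  -24:96/83/76  -21:87/61/54  -18:83/44/38  -15:82/39/34  -12:92/39/34  -9:114/43/39  -6:127/43/39  -3:129/47/41  0:128/45/40  3:128/44/39  6:129/46/40  9:128/45/41  12:128/46/41  15:128/45/40  18:127/53/47  21:129/85/77  24:137/122/109  27:146/135/121  30:145/136/124  33:147/137/124  
-33:100/93/84  -30:101/92/84  -27:100/92/84  -24:93/81/73  -21:85/60/54  -18:85/42/38  -15:83/39/34  -12:83/39/33  -9:84/39/34  -6:82/39/32  -3:82/37/32  0:83/39/34  3:85/40/35  6:101/41/36  9:120/44/39  12:127/46/41  15:128/44/39  18:125/44/40  21:117/72/65  24:127/113/103  27:145/135/121  30:147/137/125  33:145/135/124
```

>>> move_arm(plan=[0.5,0.7,0,0,0,0.06,0.9,1.4,0,0,0,0.12,1.3,2.1,0,0,0,0.18,1.7,2.8,0,0,0,0.24,2.1,3.5,0,0,0,0.3,2.5,4.2,0,0,0,0.36,2.9,4.9,0,0,0,0.42,3.2,5.5,0,0,0,0.483,3.43,5.88,0,0,0,0.483,3.43,5.88,0,0,0,0.483])

```text
time_s: 46.88
eef_pos: [0.6129, 0.1444, 0.1242]
eef_rot: [0.0, -0.123, 0.992, 0.0]
wrist_force: [-0.7, -0.0, 0.6]
opening: 0.866
grasp_force: 0.0
```

>>> move_arm(plan=[0,0,-0.5,0,0,0,0,0,-1.2,0,0,0,0,0,-1.6,0,0,0,0,0,-1.6,0,0,0,0,0,-1.6,0,0,0])

```text
time_s: 47.5
eef_pos: [0.6132, 0.1427, 0.0458]
eef_rot: [0.001, -0.122, 0.993, -0.0]
wrist_force: [0.7, -0.0, 1.6]
opening: 0.866
grasp_force: 0.0
```

```bash
python3 st.py
```

```text
47.5 [0.6132 0.1427 0.0458] 103.97 0.866 [ 0.7 -0.   1.6] [ 0.04  0.46  1.57 -0.    1.11 -1.77]
```

>>> move_arm(plan=[-0.04,0,-0.5,0,0,0,-0.04,0,-1.0,0,0,0,-0.04,0,-1.3,0,0,0,-0.04,0,-1.5,0,0,0,-0.04,0,-1.5,0,0,0])

```text
time_s: 48.12
eef_pos: [0.6102, 0.1428, -0.0305]
eef_rot: [-0.0, -0.122, 0.993, -0.0]
wrist_force: [-0.4, -0.8, -1.1]
opening: 0.867
grasp_force: 0.0
```

>>> move_arm(plan=[0,0,0,0,0,0,0,0,0,0,0,0,0,0,0,0,0,0], grip=65)

```text
time_s: 48.5
eef_pos: [0.6106, 0.1429, -0.0298]
eef_rot: [0.0, -0.122, 0.993, -0.0]
wrist_force: [-0.0, 0.5, 0.9]
opening: 0.761
grasp_force: 0.0
```

```bash
python3 st.py
```

```text
48.5 [ 0.6106  0.1429 -0.0298] 103.99 0.761 [-0.   0.5  0.9] [ 0.04  0.57  1.59 -0.    0.98 -1.77]
```

Now lower 10 mm beside the red tile and grip.

>>> move_arm(plan=[0,0,-0.1,0,0,0,0,0,-0.18,0,0,0,0,0,-0.2,0,0,0,0,0,-0.2,0,0,0])

```text
time_s: 49.0
eef_pos: [0.61, 0.1428, -0.0407]
eef_rot: [-0.0, -0.122, 0.993, 0.0]
wrist_force: [-0.2, 0.2, -0.2]
opening: 0.76
grasp_force: 0.0
```

>>> move_arm(plan=[0,0,0,0,0,0,0,0,0,0,0,0,0,0,0,0,0,0,0,0,0,0,0,0], grip=50)

```text
time_s: 49.5
eef_pos: [0.6108, 0.1429, -0.0398]
eef_rot: [0.001, -0.122, 0.993, -0.0]
wrist_force: [0.4, 0.0, 4.9]
opening: 0.674
grasp_force: 64.6
```

```bash
python3 st.py
```

```text
49.5 [ 0.6108  0.1429 -0.0398] 103.99 0.674 [0.4 0.  4.9] [ 0.04  0.58  1.59  0.    0.97 -1.77]
```

>>> move_arm(plan=[0,0,0.2,0,0,0,0,0,0.6,0,0,0,0,0,1.1,0,0,0,-0.4,-0.3,1.4,0,0,-0.04,-1.0,-0.7,1.4,0,0,-0.1,-1.6,-1.2,1.4,0,0,-0.16,-2.2,-1.6,1.4,0,0,-0.22,-2.8,-2,1.4,0,0,-0.28,-3.3,-2.4,1.4,0,0,-0.344,-3.43,-2.47,1.4,0,0,-0.344])

```text
time_s: 50.75
eef_pos: [0.4379, 0.0187, 0.0304]
eef_rot: [0.0, 0.051, 0.999, -0.0]
wrist_force: [1.1, 0.0, -0.4]
opening: 0.677
grasp_force: 64.1
```

>>> move_arm(plan=[0,0,0,0,0,0,0,0,-0.3,0,0,0,0,0,-0.6,0,0,0,0,0,-0.7,0,0,0,0,0,-0.7,0,0,0])

```text
time_s: 51.38
eef_pos: [0.438, 0.0197, -0.0064]
eef_rot: [-0.001, 0.05, 0.999, 0.0]
wrist_force: [-0.1, 0.4, -0.2]
opening: 0.68
grasp_force: 64.1
```

```bash
python3 st.py
```

```text
51.375 [ 0.438   0.0197 -0.0064] 84.3 0.68 [-0.1  0.4 -0.2] [-0.23  0.19  2.08  0.    0.88 -1.7 ]
```

>>> move_arm(plan=[0.02,0,-0.1,0,0,0,0.02,0,-0.19,0,0,0,0.02,0,-0.23,0,0,0,0.02,0,-0.23,0,0,0])

```text
time_s: 51.88
eef_pos: [0.4396, 0.0194, -0.017]
eef_rot: [-0.0, 0.05, 0.999, 0.0]
wrist_force: [1.4, 0.1, -0.7]
opening: 0.678
grasp_force: 64.1
```

>>> move_arm(plan=[0,0,-0.03,0,0,0,0,0,-0.03,0,0,0])

```text
time_s: 52.12
eef_pos: [0.4397, 0.0193, -0.0184]
eef_rot: [0.0, 0.05, 0.999, -0.0]
wrist_force: [-0.2, -0.7, -1.2]
opening: 0.676
grasp_force: 64.1
```

>>> move_arm(plan=[0,0,-0.02,0,0,0,0,0,-0.02,0,0,0])

```text
time_s: 52.38
eef_pos: [0.4397, 0.0193, -0.0194]
eef_rot: [-0.0, 0.05, 0.999, -0.0]
wrist_force: [0.2, -1.1, -0.7]
opening: 0.676
grasp_force: 64.1
```

>>> move_arm(plan=[0,0,-0.02,0,0,0,0,0,-0.02,0,0,0])

```text
time_s: 52.62
eef_pos: [0.4398, 0.0193, -0.0199]
eef_rot: [-0.0, 0.05, 0.999, -0.0]
wrist_force: [-2.6, 0.0, 6.7]
opening: 0.676
grasp_force: 64.9
```

>>> move_arm(plan=[0,0,-0.02,0,0,0,0,0,-0.02,0,0,0])

```text
time_s: 52.88
eef_pos: [0.4398, 0.0193, -0.02]
eef_rot: [-0.0, 0.05, 0.999, -0.0]
wrist_force: [-7.4, 1.3, 20.2]
opening: 0.672
grasp_force: 66.4
```

>>> move_arm(plan=[0,0,0.02,0,0,0,0,0,0.02,0,0,0,0,0,0.02,0,0,0,0,0,0.5,0,0,0,0,0,1.5,0,0,0,0,0,2.5,0,0,0,0.2,1,3,0,0,0,0.6,2,3,0,0,0,1,3,3,0,0,0,1.4,4,3,0,0,0], grip=74)

```text
time_s: 54.12
eef_pos: [0.5101, 0.221, 0.1285]
eef_rot: [0.0, 0.05, 0.999, -0.0]
wrist_force: [1.6, -0.9, 0.3]
opening: 0.87
grasp_force: 0.0
```

>>> move_arm(plan=[0.4,1,0,0,0,0,0.7,2,0,0,0,0,0.8,2.6,0,0,0,0,0.8,2.6,0,0,0,0])

```text
time_s: 54.62
eef_pos: [0.5492, 0.3512, 0.1277]
eef_rot: [-0.0, 0.048, 0.999, -0.0]
wrist_force: [0.2, -0.3, 0.8]
opening: 0.867
grasp_force: 0.0
```

Run:
```python
import st
from prof import *
c=cam('top');s=cam('scene')
r2=lambda h,s,v:((h<10)|(h>170))&(s>100)
rect(c,(230,220,285,290),r2,.0285,'red T')
rect(c,(145,235,185,280),yel,.052,'lid T'); rect(c,(145,235,185,280),cork,.006,'coaster T',False)
rect(c,(330,220,392,278),blue,.012,'tray')
rect(c,(235,145,290,195),lambda h,s,v:(s>80)&(v<110),.0085,'brown')
for a,off in((-5.7,0),(84.3,-.02),(84.3,.02)):
    A=np.radians(a);e=np.array([-np.sin(A),np.cos(A)]); prof(c,np.array([.4405,.0190])+off*e,A,.0285,.06 if a<0 else .042)
print('black')
for a,off in((-13.8,0),(76.2,-.02),(76.2,.02)):
    A=np.radians(a);e=np.array([-np.sin(A),np.cos(A)]); prof(c,np.array([.622,-.167])+off*e,A,.0285,.06 if a<0 else .042)
```

```text
54.625 [0.5492 0.3512 0.1277] 84.44 0.867 [ 0.2 -0.3  0.8] [ 0.39  0.41  1.46  0.    1.28 -1.09]
red T n 749 rect c [441.1  17.8] size [ 60.3 102.5] ang 84.4 | mean [441.1  17.6] pca deg 174.0
lid T n 8 rect c [431.8 263.8] size [17.9  7.2] ang 27.0 | mean [431.6 264.2] pca deg -155.1
coaster T n 263 rect c [427.3 274.1] size [68.8 69.8] ang 0.0 | mean [429.1 270.3] pca deg -159.1
tray n 584 rect c [ 449.3 -271.2] size [102.6  95.1] ang 62.1 | mean [ 449.8 -267.7] pca deg 150.6
brown n 652 rect c [670.5   1.4] size [94.6 59.8] ang 58.6 | mean [670.5   1.3] pca deg 58.5
-60:160/149/136  -57:160/149/136  -54:157/145/132  -51:144/115/104  -48:130/70/62  -45:120/49/44  -42:114/47/41  -39:113/49/42  -36:112/51/43  -33:112/52/44  -30:114/55/45  -27:112/55/44  -24:109/50/43  -21:112/50/43  -18:112/49/42  -15:110/50/42  -12:104/53/44  -9:94/56/44  -6:97/55/45  -3:108/50/42  0:116/52/46  3:116/51/42  6:112/52/46  9:90/55/46  12:78/57/46  15:95/54/45  18:112/52/44  21:116/51/43  24:117/50/45  27:115/49/43  30:118/51/45  33:117/53/46  36:115/51/43  39:115/51/44  42:116/51/43  45:114/50/43  48:1
[... 1644 characters left out ...]
40  -18:50/45/43  -15:48/45/39  -12:50/45/42  -9:51/47/44  -6:50/46/43  -3:50/46/43  0:49/45/42  3:49/45/42  6:51/47/44  9:48/44/40  12:47/44/37  15:50/46/42  18:50/47/41  21:49/45/41  24:51/48/43  27:56/52/47  30:80/74/66  33:116/109/100  36:149/140/128  39:163/154/141  42:165/157/142  
-42:152/141/128  -39:156/146/132  -36:157/146/133  -33:140/130/119  -30:92/87/79  -27:57/52/48  -24:49/45/41  -21:50/47/42  -18:50/45/41  -15:49/44/40  -12:52/46/41  -9:70/59/46  -6:93/75/50  -3:108/87/57  0:113/90/57  3:124/100/64  6:121/97/64  9:87/71/53  12:64/56/45  15:59/52/42  18:53/48/42  21:49/45/40  24:50/46/42  27:58/53/49  30:83/77/71  33:121/113/104  36:152/143/132  39:163/154/141  42:164/155/143
```

```bash
python3 -c "
from bench import ctrl
print(ctrl.hand_in())"
```

```text
the job is handed in; nothing more can be done
None
```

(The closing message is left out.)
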